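# Assemble the shortbread press in its fence

## Robot

A 7-joint arm with a two-finger parallel gripper is mounted at the origin on the work surface. World frame = base frame: x ahead of the robot, y to its left, z up, the work surface at z = 0. Lengths are in m, angles in rad, forces in N, time in s.
With the tool pointing down it reaches from about 0.425 to 0.95 m from the base axis. Payload 16.7 kg.
Tool frame: the origin (TCP) lies at the very end of the fingers, on their centre line; the grasp point (between the pads) lies 19 mm behind it (ctrl.grip_point_offset is the distance from the TCP to the grasp point, in m); z points along the fingers, y is the direction in which the jaws open and shut (so a half turn about z gives the same grasp; the last joint's range is limited). The gripper opens to 94 mm and grips with 3 to 60 N. Pads are 16 mm wide; open, the fingers measure 119 mm over their backs; the gripper's body (75 mm by 177 mm) begins 78 mm behind the grasp point.
Start: joints at [0.995, 0.426, 0.074, 1.606, -0.034, 1.111, -0.067], TCP at [0.279, -0.614, 0.175] pointing down, gripper open.
Joint ranges: [-2.85, 2.85], [-0.5, 2.14], [-1.23, 1.37], [0.21, 2.46], [-1.02, 4.16], [0.16, 2.05], [-2.73, 2.73]. Speed limits (rad/s): [1.89, 1.89, 2.39, 2.39, 3.01, 3.01, 3.01].

## Interface

Orientations are given as a rotation vector (axis times angle).
In Python, from plant import read_state, imaging, ctrl gives the robot as it stands.
- The arm moves only by the tool jog_arm, never from a script. Its argument "steps" is a list of rows, each a list of 7 numbers: the shift along the tool's x, y, z in m, then the turn, a rotation vector about the tool's x, y, z in rad, then the finger opening in m, from 0 to 0.094. In form: [[x, y, z, wx, wy, wz, fingers], ...]. A call has 1 to 20 rows; each row is the pose to reach, as a shift and turn from the pose measured when the call began, along the tool's axes at that moment; what a row does not reach only later rows make up. A row lasts 1/12 s, in which the tool goes at most 41.7 mm and 7.16 degrees, less where a joint would pass 70% of its speed; a pose out of reach is approached as far as the arm can. A call with a gripper value outside its range is refused whole. The fingers move at their own pace and stop on an object; "squeeze" is the grip in N (left out, the last holds). Time passes only in rows, so rows that repeat a pose let the fingers close. It gives the time, the measured TCP pose, the force and the opening at its end, in the units of the state.
- read_state(): the state, without advancing time (a new reading comes with each control period).
- imaging.read_camera(name): name is "side" or "top"; returns the picture (400x640x3 uint8, red, green, blue); there is no depth.
- imaging.get_calibration(name): a dict with "fx", "fy", "cx", "cy" (pixels), "rvec" (rotation vector, rad) and "tvec" (3), from world to camera coordinates, as OpenCV has them. Camera axes: x right, y down, z forward; pixel columns grow to the right and rows downward; lengths in m; the calibration is good to about 2 mm. A picture is of the moment at which its call begins. get_calibration takes no time and is no camera call.
- ctrl.sign_off(): hands the job in, once; it reports no verdict.
The state is a dict: "t": time; "joint_positions": joint angles; "joint_velocities": joint speeds; "tau": joint torques, N m; "tcp_pos": TCP position; "tcp_rot": TCP orientation; "wrist_force": force on the tool from outside, world axes, zero at the start; "moment": the same for the moment, N m; "grip_width": opening from 0.0 (shut) to 1.0 (fully open).
Only numpy, scipy, OpenCV 4.12 (cv2) and the standard library are available. Lean on these libraries where they do the work, as an engineer would, in place of code of your own. Each camera call takes 0.05 s, during which the arm holds its last target.

## Task

Put the wooden shortbread press together inside its U-shaped fence: first slide the thick mould block along the worktop, without lifting it, in through the open side until it is fully home against the back of the fence, then let it go. Next lay the open frame squarely on the block with the frame's crossbar over the rib in the block, and last lay the plate with the handle squarely on the frame, handle up. Set the frame and the plate down rather than dropping them, and leave the other kitchen things where they are.

Things in the scene. Friction and masses are not known exactly. Their poses are not given: they have to be found in the camera images.
- fence: fixed U-shaped wooden fence, waxed smooth, walls 16 mm thick, 60 mm high plus sloped lead-ins to 73 mm, no floor; open on top and on its -y side. Inner faces: back y = +60 mm (set back to +63 above 30 mm height), sides x = +-79 mm from y = +60 to -40, then flared to x = +-95 at y = -79. Origin on the worktop where the origin of the fully home block lies; z up
- block: wooden mould block, 150 (x) x 120 (y) x 32 mm high; top has two recesses (55 x 96, 8 mm deep, small stars inside) with a 16 mm rib between them along y. Origin centre of underside, z up. 0.34 kg. Starts in front of the fence's open side, x roughly along the fence's x. Push on a 150 mm face (y = +-60); the rear one stays 20 mm outside the straight side walls when home
- frame: open wooden frame 150 (x) x 120 (y) mm, 22 mm thick, 12 mm border; central crossbar 16 mm wide (x), 96 mm long (y), between two through-windows of 55 x 96 mm. Grip: the crossbar, fingers down in the windows, closing along x. Origin centre of underside, under the crossbar, z up. 0.11 kg. On the block its origin is 32 mm above the worktop
- plate: wooden press plate 150 (x) x 120 (y) x 14 mm thick with an upright bar handle on top: 18 mm wide in x, 80 mm long along y, from 14 to 42 mm above the plate's underside. Origin at the centre of its underside, z up. About 0.20 kg. On the frame its origin is 54 mm above the worktop
- bowl: bystander: white ceramic bowl, 160 mm across, 70 mm high; origin at the centre of its underside
- carton: bystander: upright pink sugar carton, 65 x 100 mm, 130 mm high; origin at the centre of its underside
- pin: bystander: wooden rolling pin lying, 320 mm long, 48 mm thick; origin at the centre of its underside
- jar: bystander: small amber jar, 60 mm across, 85 mm high; origin at the centre of its underside
- cutter: bystander: star-shaped steel biscuit cutter, 84 mm across, 25 mm high, close to the robot; origin at the centre of its underside
- spatula: bystander: spatula lying flat, 200 mm long, close to the robot; origin at the centre of its underside
Things that resemble listed ones, but are neither listed nor needed, are in the scene too. Leave any pink or yellow look-alike of the frame alone. Leave any red look-alike of the plate alone.

How it is judged:
On the way, in this order (a step that is already met when the one before it is completed fails the run):
1. the block is fully home in the fence, let go and at rest (x of block in the frame of fence between -0.006 and 0.006 m and y of block in the frame of fence between -0.007 and 0.005 m and height (world z) of block between -0.003 and 0.003 m and angle between block's own z axis and vertical below 0.05 rad and angle between the x axis of block and the x axis of fence, either way round below 0.09 rad and contact force between block and the fingers below 0.1 N and linear speed of block below 0.02 m/s), for 0.2 s.
2. the frame lies squarely on the block in the fence, let go (x of block in the frame of fence between -0.006 and 0.006 m and y of block in the frame of fence between -0.007 and 0.005 m and height (world z) of block between -0.003 and 0.003 m and angle between each of block, frame's own z axis and vertical below 0.05 rad and angle between the x axis of block and the x axis of fence, either way round below 0.09 rad and horizontal distance between frame and block below 0.01 m and angle between the x axis of frame and the x axis of block, either way round below 0.09 rad and height (world z) of frame between 0.028 and 0.036 m and contact force between frame and the fingers below 0.1 N and linear speed of frame below 0.02 m/s), for 0.2 s.
3. the plate lies squarely on the frame, handle up, let go (x of block in the frame of fence between -0.006 and 0.006 m and y of block in the frame of fence between -0.007 and 0.005 m and height (world z) of block between -0.003 and 0.003 m and angle between each of block, frame, plate's own z axis and vertical below 0.05 rad and angle between the x axis of block and the x axis of fence, either way round below 0.09 rad and horizontal distance between frame and block below 0.01 m and angle between the x axis of frame and the x axis of block, either way round below 0.09 rad and height (world z) of frame between 0.028 and 0.036 m and horizontal distance between plate and frame below 0.01 m and angle between the x axis of plate and the x axis of frame, either way round below 0.09 rad and height (world z) of plate between 0.05 and 0.058 m and contact force between plate and the fingers below 0.1 N and linear speed of plate below 0.02 m/s), for 0.2 s.
At the end, for the whole second after the job is handed in: Block flat on the worktop in the fence, within 6 mm sideways and 7 mm of fully home; frame flat on the block, plate flat on the frame handle up (heights within 4 mm, centres within 10 mm, each square within 0.09 rad, crossbar along the rib); all let go and at rest (x of block in the frame of fence between -0.006 and 0.006 m and y of block in the frame of fence between -0.007 and 0.005 m and height (world z) of block between -0.003 and 0.003 m and angle between each of block, frame, plate's own z axis and vertical below 0.05 rad and angle between the x axis of block and the x axis of fence, either way round below 0.09 rad and horizontal distance between frame and block below 0.01 m and angle between the x axis of frame and the x axis of block, either way round below 0.09 rad and height (world z) of frame between 0.028 and 0.036 m and horizontal distance between plate and frame below 0.01 m and angle between the x axis of plate and the x axis of frame, either way round below 0.09 rad and height (world z) of plate between 0.05 and 0.058 m and linear speed of each of block, frame, plate below 0.02 m/s); the robot touches nothing.
It fails at once if the block is lifted off the worktop (height (world z) of block above 0.015 m).
It fails at once if the frame is dropped (falls freely faster than 0.7 m/s, about 25 mm) (contact force between frame and the fingers below 0.05 N and linear speed of frame above 0.7 m/s).
It fails at once if the plate is dropped (falls freely faster than 0.7 m/s, about 25 mm) (contact force between plate and the fingers below 0.05 N and linear speed of plate above 0.7 m/s).
It fails at once if a bystander is moved more than 40 mm (distance of any of bowl, carton, pin, jar, cutter, spatula from where it was at the start of the episode above 0.04 m).
It also fails if it takes over 72 s, if anything falls off the work surface, if the arm or the gripper's body presses on something with over 40 N, if the wrist force passes 120 N, or if a joint passes its speed limit or range.

## Working session

There is one attempt and no reset: what is moved stays moved. The work goes in short steps, Python scripts to look and compute and a tool call to move; the robot and the scene stay as the last step left them, time stands still between calls to the robot, and variables do not carry over. Pictures are saved under pics/ and viewed, and the job is handed in when it is done.

Besides the shell and the picture viewer there is one more tool, called after "Emit:" in YAML: its name, and indented under it one key for each argument. jog_arm: Moves the arm, as the interface text tells. Its arguments: {"type":"object","properties":{"steps":{"type":"array"},"squeeze":{"type":"number"}},"required":["steps"]}

```bash
mkdir -p pics; ls; python3 - <<'E'
from plant import read_state, imaging, ctrl
import cv2
for n in("top","side"):
    im=imaging.read_camera(n); cv2.imwrite(f"pics/{n}0.png",im[:,:,::-1])
    print(n,imaging.get_calibration(n))
print(read_state(),ctrl.grip_point_offset)
E
```

```text
pics
top {'fx': 372.1669589211591, 'fy': 372.1669589211591, 'cx': 326.585038141356, 'cy': 197.82651313558952, 'rvec': array([ 2.16070981, -2.20650499,  0.0943072 ]), 'tvec': array([-0.03295144,  0.49113793,  1.2412147 ])}
side {'fx': 364.97377661127314, 'fy': 364.97377661127314, 'cx': 314.1179032448096, 'cy': 197.37293228211163, 'rvec': array([ 0.3249501 , -2.61608476,  1.4496459 ]), 'tvec': array([0.43282155, 0.11402935, 0.99551508])}
{'t': 0.1, 'joint_positions': array([ 0.99450739,  0.42663156,  0.07385572,  1.60654187, -0.03410195,
        1.11081672, -0.06708471]), 'joint_velocities': array([ 0.00062448, -0.00197728,  0.00039094, -0.00251042,  0.00084228,
       -0.00023862,  0.00152725]), 'tau': array([ 7.85372191e-03, -9.37472248e+01,  3.67663622e+00, -4.55045807e+01,
       -4.86216636e-02,  1.67015271e-02, -3.95608026e-05]), 'tcp_pos': array([ 0.27920705, -0.61406858,  0.17447153]), 'tcp_rot': array([-3.06927151e+00, -6.65060252e-01,  4.94662138e-04]), 'wrist_force': array([0.85896597, 0.4053288 , 0.0243947 ]), 'moment': array([ 0.03817246, -0.04367429,  0.00663942]), 'grip_width': 0.9976222333049092} 0.0188
```

View pics/top0.png

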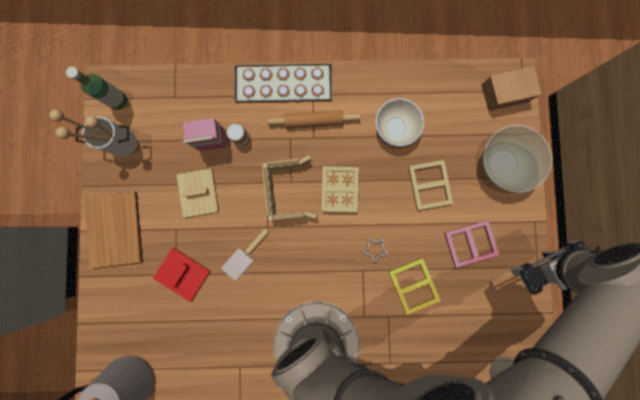

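View pics/side0.png

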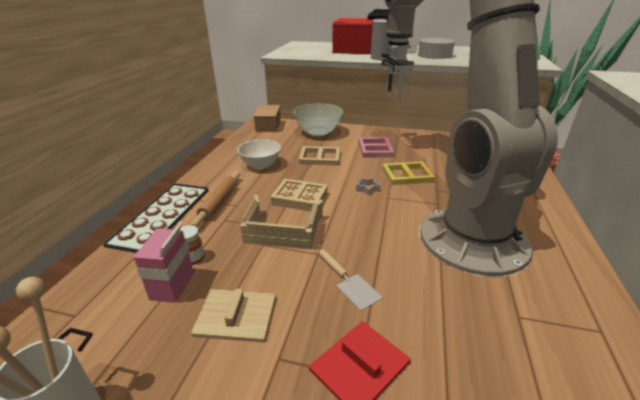

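The top view shows the wooden frame at (431,185), with a yellow look-alike at (415,287) and a pink one at (472,244). The wooden plate is at (197,193) and the red one at (181,275). The uncoloured ones fit the description. The block is at (340,190) and the fence at (285,190), open to the right. I'll confirm these in enlarged crops.

```bash
python3 - <<'E'
import cv2,numpy as np
im=cv2.imread("pics/top0.png")
a=cv2.resize(im[145:235,255:375],None,fx=6.5,fy=6.5,interpolation=cv2.INTER_CUBIC);cv2.imwrite("pics/c1.png",a)
f=lambda x,y:cv2.resize(im[y:y+70,x:x+66],None,fx=6,fy=6,interpolation=cv2.INTER_CUBIC)
cv2.imwrite("pics/c2.png",np.hstack([f(400,150),f(165,160)]))
E
```

```text
(no output)
```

View pics/c1.png

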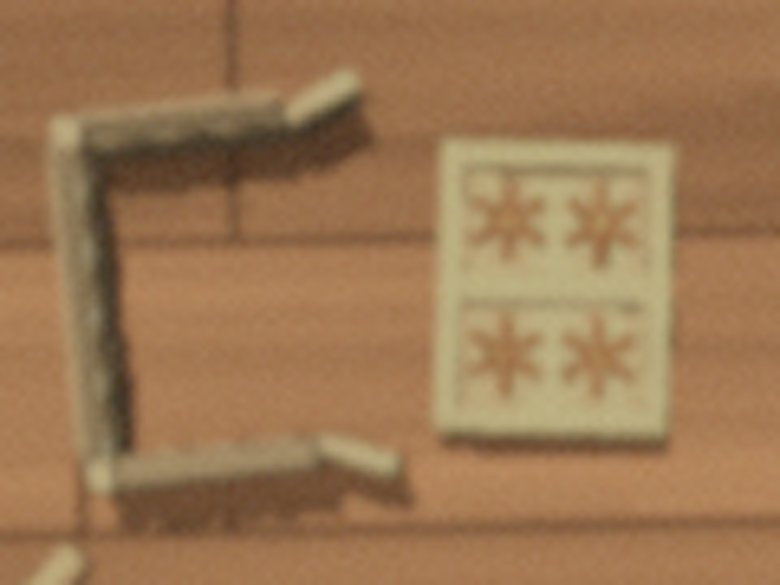

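View pics/c2.png

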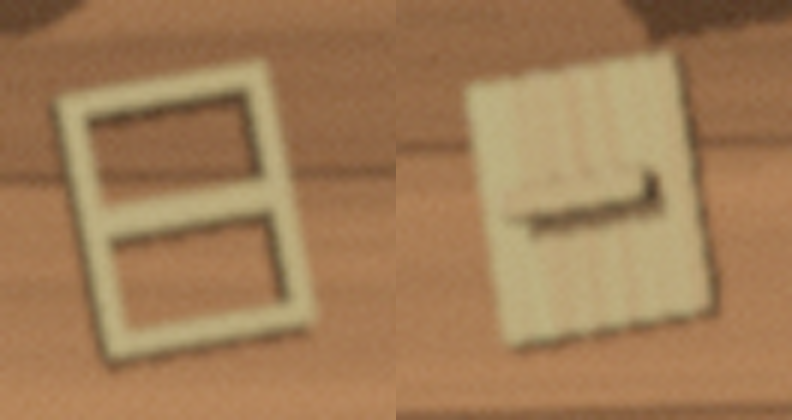

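```bash
cat > h.py <<'E'
import numpy as np,cv2
from plant import read_state, imaging, ctrl
def cal(n):
    c=imaging.get_calibration(n); K=np.array([[c['fx'],0,c['cx']],[0,c['fy'],c['cy']],[0,0,1.]])
    return K,c['rvec'],c['tvec']
def ray(n,uv,z):
    K,r,t=cal(n); R=cv2.Rodrigues(r)[0]; C=-R.T@t
    out=[]
    for u,v in np.atleast_2d(uv):
        d=R.T@np.linalg.solve(K,[u,v,1]); out.append((C+d*(z-C[2])/d[2])[:2])
    return np.array(out)
def proj(n,P):
    K,r,t=cal(n); return cv2.projectPoints(np.array(P,float),r,t,K,None)[0][:,0]
def crop(uv,s,o): return (np.array(uv,float)+.5)/s-.5+np.array(o)
def fit(L,W):  # local->world 2D rigid
    L=np.array(L);a=L-L.mean(0);b=W-W.mean(0)
    th=np.arctan2((a[:,0]*b[:,1]-a[:,1]*b[:,0]).sum(),(a*b).sum())
    R=np.array([[np.cos(th),-np.sin(th)],[np.sin(th),np.cos(th)]])
    c=W.mean(0)-R@L.mean(0); return c,th,W-(L@R.T+c)
E
python3 - <<'E'
from h import *
rect=np.array([[.075,.06],[.075,-.06],[-.075,-.06],[-.075,.06]])
# image: up=+x world, left=+y world -> TL=(+x,+y),TR=(+x,-y),BR,BL
for nm,uv,s,o,z in [("block",[(442,138),(675,148),(665,434),(436,430)],6.5,(255,145),.032),
 ("frame",[(55,98),(266,60),(313,320),(108,358)],6,(400,150),.022),
 ("plate",[(69,88),(280,52),(318,308),(112,346)],6,(165,160),.014)]:
    W=ray("top",crop(uv,s,o),z); c,th,r=fit(rect,W); print(nm,c.round(4),th.round(4),(r*1e3).round(1).tolist())
for z in(.06,.073):
    W=ray("top",crop([(66,131),(101,476)],6.5,(255,145)),z); c,th,r=fit([[.087,.068],[-.087,.068]],W); print("fence",z,c.round(4),th.round(4),(r*1e3).round(1).tolist())
    print(ray("top",crop([(345,85),(390,462)],6.5,(255,145)),z))
E
```

```text
block [ 0.5192 -0.0885] -0.0514 [[0.9, 0.6], [-0.6, -0.6], [0.7, 1.0], [-1.0, -1.0]]
frame [ 0.5289 -0.3971] 0.1518 [[-0.5, 0.9], [0.8, -1.6], [0.3, 1.4], [-0.6, -0.6]]
plate [0.5179 0.3968] 0.1594 [[-0.2, 0.6], [-1.0, -0.6], [0.6, 1.3], [0.7, -1.3]]
fence 0.06 [0.5195 0.083 ] 0.0919 [[1.0, 0.1], [-1.0, -0.1]]
[[ 0.62167299  0.01682335]
 [ 0.42952723 -0.00249465]]
fence 0.073 [0.5181 0.081 ] 0.0919 [[0.1, 0.0], [-0.1, -0.0]]
[[ 0.61919572  0.01627975]
 [ 0.42910308 -0.00283183]]
```

```bash
python3 - <<'E'
import cv2,numpy as np
im=cv2.imread("pics/side0.png")
cv2.imwrite("pics/s1.png",cv2.resize(im[170:255,230:340],None,fx=7,fy=7,interpolation=cv2.INTER_CUBIC))
E
```

```text
(no output)
```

View pics/s1.png

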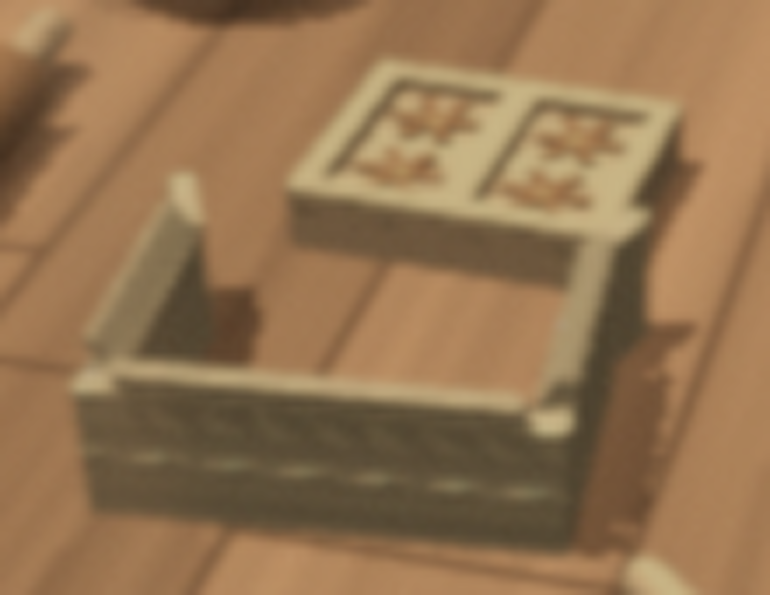

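```bash
cat >> h.py <<'E'
def loc(c,th,P):
    P=np.array(P,float);R=np.array([[np.cos(th),-np.sin(th)],[np.sin(th),np.cos(th)]])
    return np.c_[P[:,:2]@R.T+c,P[:,2]]
def overlay(im,n,c,th,polys,x0,y0,w,h,s,fn):
    a=cv2.resize(im[y0:y0+h,x0:x0+w],None,fx=s,fy=s,interpolation=cv2.INTER_CUBIC)
    for P,col in polys:
        q=(proj(n,loc(c,th,P))-[x0,y0]+.5)*s-.5
        cv2.polylines(a,[np.round(q).astype(int)],True,col,1,cv2.LINE_AA)
    cv2.imwrite(fn,a); return a
E
python3 - <<'E'
from h import *
def fp(z): return [[.095,.076,z],[.095,-.04,z],[.079,-.04,z],[.079,.06,z],[-.079,.06,z],[-.079,-.04,z],[-.095,-.04,z],[-.095,.076,z]]
polys=[(fp(0),(255,0,0)),(fp(.06),(0,0,255)),(fp(.073),(0,255,0))]
o=[]
for c in [(.519,.082)]:
    a=overlay(cv2.imread("pics/side0.png"),"side",c,.092,polys,230,170,110,85,5.5,"pics/o1.png")
    b=overlay(cv2.imread("pics/top0.png"),"top",c,.092,polys,255,145,70,85,5.5,"pics/o2.png")
h=min(a.shape[0],b.shape[0]); s=np.hstack([a[:h,:480],b[:h,:320]]); cv2.imwrite("pics/o.png",s)
E
```

```text
(no output)
```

View pics/o.png

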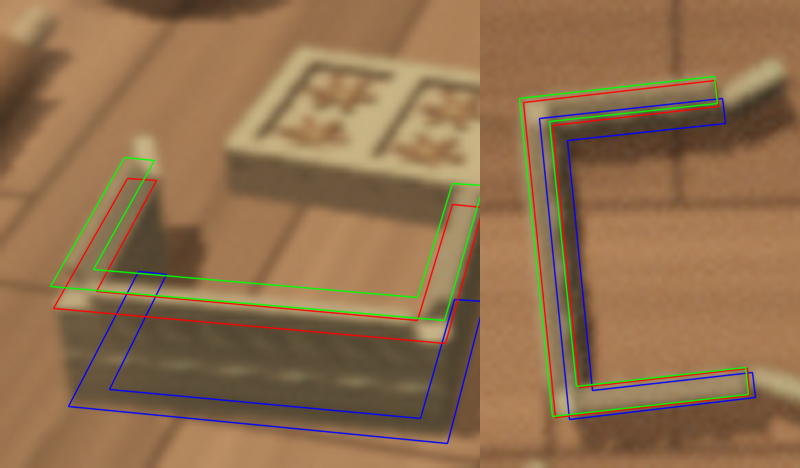

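```bash
cat >> h.py <<'E'
from scipy.spatial.transform import Rotation as Ro
def delta(x,y,z,head,p=None):
    s=read_state(); R0=Ro.from_rotvec(s['tcp_rot']); p0=s['tcp_pos']
    best=None
    for k in(0,1):
        h=head+k*np.pi; ty=[np.cos(h),np.sin(h),0]; tz=[0,0,-1]; tx=np.cross(ty,tz)
        w=(R0.inv()*Ro.from_matrix(np.c_[tx,ty,tz])).as_rotvec()
        if best is None or np.linalg.norm(w)<np.linalg.norm(best): best=w
    return np.r_[R0.inv().apply(np.array([x,y,z])-p0),best].round(4)
FC=np.array([.519,.082]);FT=.092
def fw(x,y): return loc(FC,FT,[[x,y,0]])[0,:2]
def tof(p): return loc((0,0),-FT,np.c_[np.atleast_2d(p)-FC,[0]*len(np.atleast_2d(p))])[:,:2]
E
python3 - <<'E'
from h import *
print(delta(*fw(-.02,-.275),.15,FT))
print(delta(*fw(-.02,-.275),.009,FT))
E
```

```text
[ 3.972e-01 -2.812e-01  2.480e-02 -1.000e-03 -6.000e-04 -1.236e+00]
[ 3.972e-01 -2.810e-01  1.658e-01 -1.000e-03 -6.000e-04 -1.236e+00]
```

Emit:
jog_arm:
  steps:
    - [0.2,-0.14,0.01,0,0,-0.6,0.094]
    - [0.397,-0.281,0.025,-0.001,0,-1.236,0.094]
    - [0.397,-0.281,0.025,-0.001,0,-1.236,0.094]
    - [0.397,-0.281,0.025,-0.001,0,-1.236,0.094]
    - [0.397,-0.281,0.025,-0.001,0,-1.236,0.094]
    - [0.397,-0.281,0.025,-0.001,0,-1.236,0.094]
    - [0.397,-0.281,0.025,-0.001,0,-1.236,0.094]
    - [0.397,-0.281,0.025,-0.001,0,-1.236,0.094]
    - [0.397,-0.281,0.025,-0.001,0,-1.236,0.094]
    - [0.397,-0.281,0.025,-0.001,0,-1.236,0.094]
    - [0.397,-0.281,0.025,-0.001,0,-1.236,0.094]
    - [0.397,-0.281,0.025,-0.001,0,-1.236,0.094]
    - [0.397,-0.281,0.025,-0.001,0,-1.236,0.094]
    - [0.397,-0.281,0.025,-0.001,0,-1.236,0.094]
    - [0.397,-0.281,0.025,-0.001,0,-1.236,0.094]
    - [0.397,-0.281,0.025,-0.001,0,-1.236,0.094]
    - [0.397,-0.281,0.025,-0.001,0,-1.236,0.094]
    - [0.397,-0.281,0.025,-0.001,0,-1.236,0.094]

```text
t: 1.6
tcp_pos: [0.5239, -0.1949, 0.1498]
tcp_rot: [-2.119, -2.319, -0.001]
wrist_force: [-0.5, 1.2, 0.1]
grip_width: 1.002
```

```bash
python3 - <<'E'
from h import *
print(read_state()['joint_positions'].round(2),read_state()['tcp_pos'])
print(delta(*fw(-.02,-.275),.009,FT))
E
```

```text
[ 0.54  0.29 -0.36  1.88  0.12  1.    0.22] [ 0.52387237 -0.19489685  0.14978111]
[ 0.0011  0.0005  0.1408  0.0003 -0.0003 -0.0017]
```

Emit:
jog_arm:
  steps:
    - [0.001,0,0.04,0,0,-0.002,0.094]
    - [0.001,0,0.08,0,0,-0.002,0.094]
    - [0.001,0,0.115,0,0,-0.002,0.094]
    - [0.001,0,0.135,0,0,-0.002,0.094]
    - [0.001,0,0.141,0,0,-0.002,0.094]
    - [0.001,0,0.141,0,0,-0.002,0.094]
    - [0.001,0,0.141,0,0,-0.002,0.094]

```text
t: 2.18
tcp_pos: [0.5243, -0.1943, 0.0097]
tcp_rot: [2.117, 2.321, 0.001]
wrist_force: [0.1, 0.1, -0.6]
grip_width: 0.999
```

```bash
python3 - <<'E'
from h import *
s=read_state();print(s['t'],tof(s['tcp_pos'][:2]),s['tcp_pos'],s['wrist_force'])
for n in("top","side"):
    im=imaging.read_camera(n); cv2.imwrite(f"pics/{n}1.png",im[:,:,::-1])
a=cv2.imread("pics/top1.png")[145:240,255:385];a=cv2.resize(a,None,fx=5,fy=5,interpolation=cv2.INTER_CUBIC);cv2.imwrite("pics/c3.png",a)
E
```

```text
2.1833 [[-0.02005209 -0.27557336]] [ 0.52434971 -0.19425015  0.00974574] [ 0.11858581  0.09635941 -0.63540208]
```

View pics/c3.png

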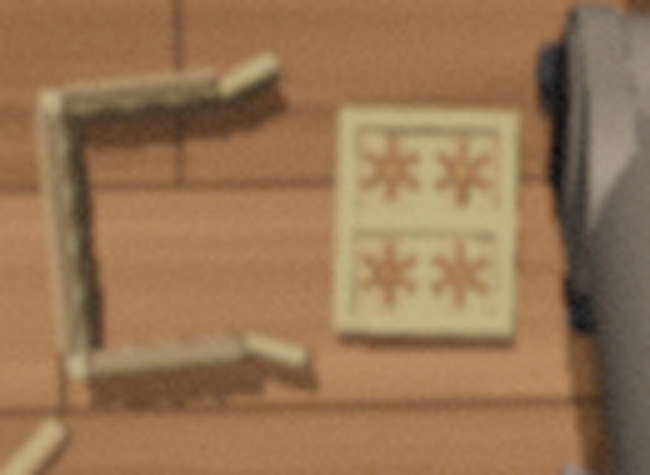

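View pics/side1.png

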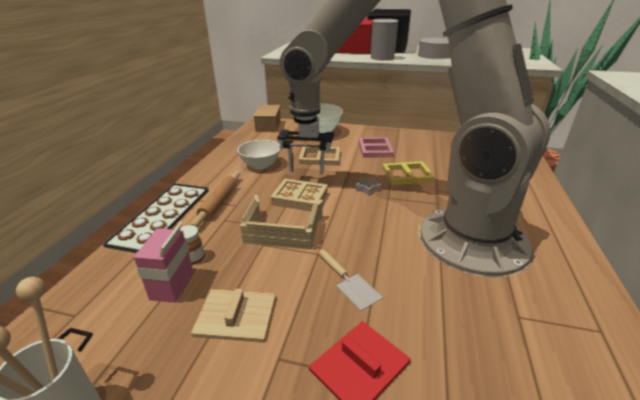

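Emit:
jog_arm:
  steps:
    - [0.01,0,0,0,0,0,0.094]
    - [0.02,0,0,0,0,0,0.094]
    - [0.026,0,0,0,0,0,0.094]
    - [0.03,0,0,0,0,0,0.094]
    - [0.034,0,0,0,0,0,0.094]
    - [0.038,0,0,0,0,0,0.094]
    - [0.042,0,0,0,0,0,0.094]
    - [0.046,0,0,0,0,0,0.094]
    - [0.05,0,0,0,0,0,0.094]
    - [0.05,0,0,0,0,0,0.094]

```text
t: 3.12
tcp_pos: [0.5203, -0.1437, 0.0104]
tcp_rot: [2.115, 2.321, 0.002]
wrist_force: [0.8, 1.1, 0.1]
grip_width: 0.998
```

```bash
python3 - <<'E'
from h import *
s=read_state();print(s['t'],tof(s['tcp_pos'][:2]),s['tcp_pos'],s['wrist_force'])
im=imaging.read_camera("top"); cv2.imwrite("pics/top2.png",im[:,:,::-1])
a=cv2.imread("pics/top2.png")[145:240,255:385];a=cv2.resize(a,None,fx=6,fy=6,interpolation=cv2.INTER_CUBIC);cv2.imwrite("pics/c4.png",a)
E
```

```text
3.1167 [[-0.01946278 -0.22485692]] [ 0.5202772  -0.14369404  0.01040917] [0.78833154 1.08785141 0.12522884]
```

View pics/c4.png

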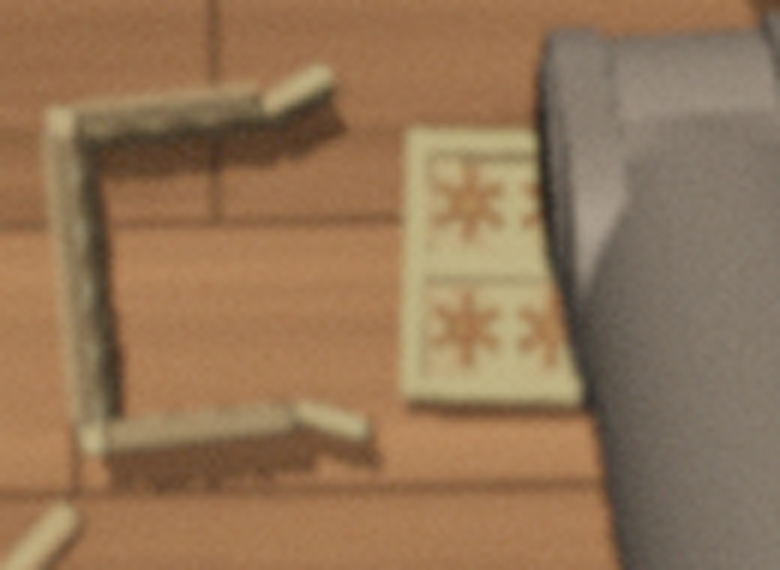

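```bash
python3 - <<'E'
from h import *
s=read_state();print(s['t'],s['tcp_pos'],s['wrist_force'],s['grip_width'])
im=imaging.read_camera("side")[:,:,::-1]; cv2.imwrite("pics/side2.png",im)
R=Ro.from_rotvec(s['tcp_rot']).as_matrix()
P=[s['tcp_pos']+R@[0,d,0] for d in(-.0595,-.047,0,.047,.0595)]
q=proj("side",P);print(q)
a=cv2.resize(im[120:240,230:340],None,fx=5,fy=5,interpolation=cv2.INTER_CUBIC)
for u,v in q: cv2.circle(a,(int((u-230+.5)*5),int((v-120+.5)*5)),3,(0,0,255),-1)
cv2.imwrite("pics/s2.png",a)
E
```

```text
3.1667 [ 0.52032798 -0.14420526  0.01042031] [-0.05553207 -0.01953054  0.2148217 ] 0.9999752839111475
[[321.32772772 188.81760187]
 [317.61298793 188.54095326]
 [303.74144593 187.50789493]
 [290.01952653 186.48597947]
 [286.39496078 186.21604641]]
```

View pics/s2.png

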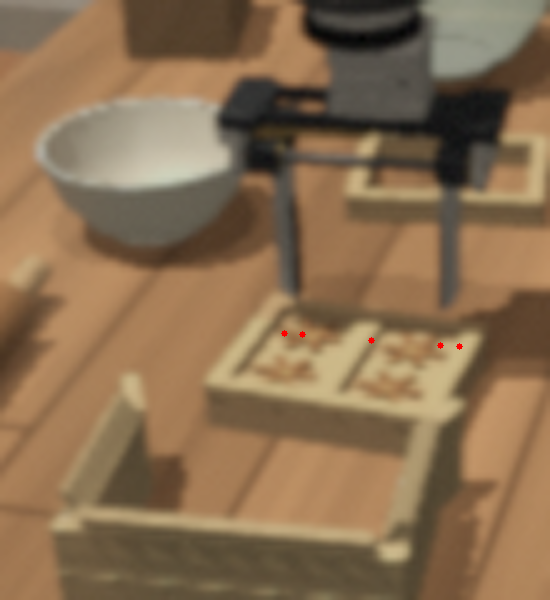

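```bash
python3 - <<'E'
from h import *
def b(z): return [[.075,.06,z],[.075,-.06,z],[-.075,-.06,z],[-.075,.06,z]]
im=cv2.imread("pics/side2.png")
overlay(im,"side",(.5192,-.0885),-.0514,[(b(0),(255,0,0)),(b(.032),(0,0,255))],250,150,90,75,8,"pics/o3.png")
s=read_state()
im=cv2.imread("pics/side1.png"); a=cv2.resize(im[120:220,250:340],None,fx=6,fy=6,interpolation=cv2.INTER_CUBIC)
p=np.array([.52435,-.19425,.00975]);h=.092
for d in(-.0595,-.047,.047,.0595):
  for dz in (0,.03):
    u,v=proj("side",[p+[d*np.cos(h),d*np.sin(h),dz]])[0]; cv2.circle(a,(int((u-250+.5)*6),int((v-120+.5)*6)),3,(0,0,255),-1)
cv2.imwrite("pics/o4.png",a)
E
```

```text
(no output)
```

View pics/o3.png

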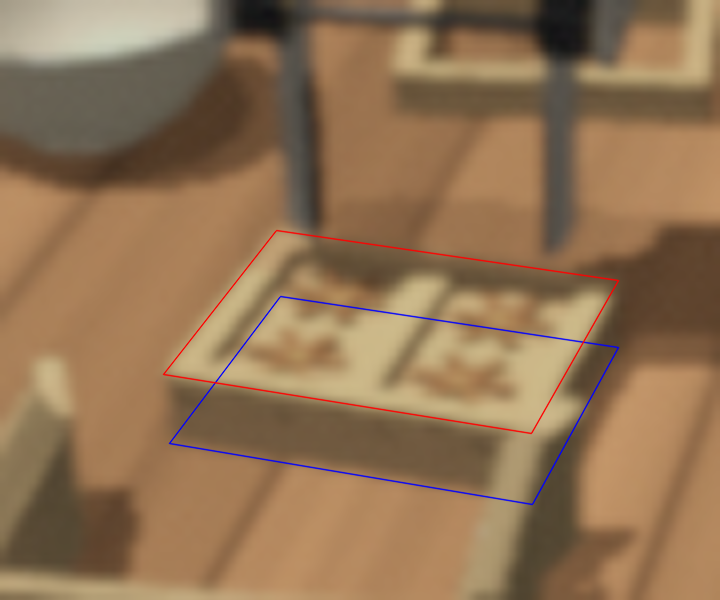

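View pics/o4.png

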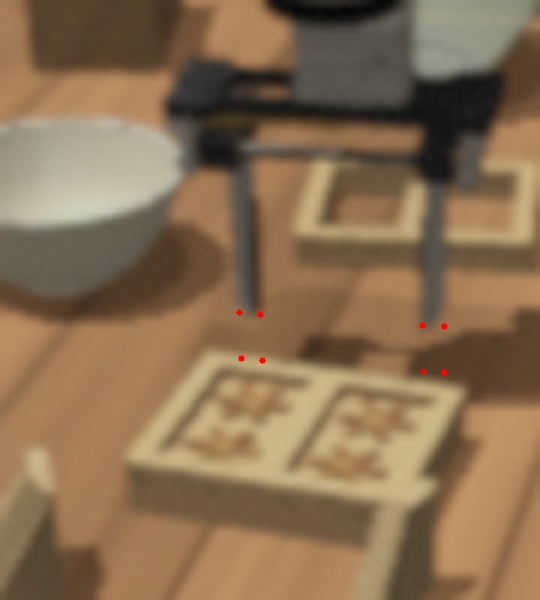

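```bash
python3 - <<'E'
from h import *
im=cv2.imread("pics/top2.png"); a=cv2.resize(im[130:250,310:430],None,fx=6,fy=6,interpolation=cv2.INTER_CUBIC)
p=np.array([.5203,-.1442,.0104]);h=.092
for z0,col in((.0104,(0,0,255)),(.0404,(0,255,0))):
  q=[]
  for dx,dy in((-.0885,.0375),(.0885,.0375),(.0885,-.0375),(-.0885,-.0375)):
    P=p*[1,1,0]+[dx*np.cos(h)-dy*np.sin(h),dx*np.sin(h)+dy*np.cos(h),z0+.097]
    q.append((proj("top",[P])[0]-[310,130]+.5)*6)
  cv2.polylines(a,[np.array(q).astype(int)],True,col,1)
cv2.imwrite("pics/o5.png",a)
E
```

```text
(no output)
```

View pics/o5.png

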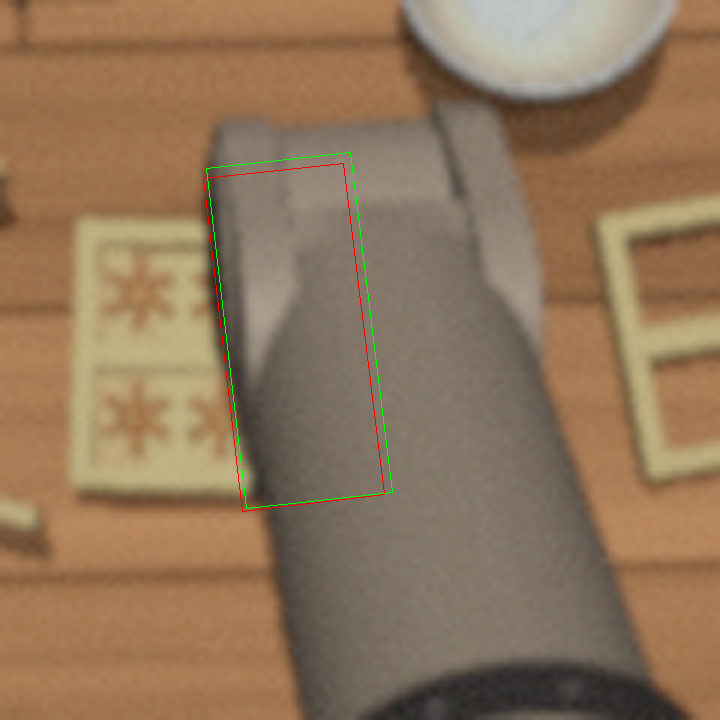

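Emit:
jog_arm:
  steps:
    - [-0.02,0,-0.01,0,0,0,0.094]
    - [-0.045,0,-0.01,0,0,0,0.094]
    - [-0.05,0,0,0,0,0,0.094]
    - [-0.05,0,0.004,0,0,0,0.094]
    - [-0.05,0,0.008,0,0,0,0.094]
    - [-0.05,0,0.008,0,0,0,0.094]

```text
t: 3.72
tcp_pos: [0.5242, -0.1932, 0.0014]
tcp_rot: [2.116, 2.322, 0.001]
wrist_force: [-0.1, 0.5, -1.1]
grip_width: 1.001
```

Emit:
jog_arm:
  steps:
    - [0,0,0.004,0,0,0,0.094]
    - [0,0,0.008,0,0,0,0.094]
    - [0,0,0.008,0,0,0,0.094]

```text
t: 3.97
tcp_pos: [0.5238, -0.1923, -0.0074]
tcp_rot: [-2.114, -2.323, -0.001]
wrist_force: [-0.7, 0.3, -0.3]
grip_width: 1.001
```

```bash
python3 - <<'E'
from h import *
s=read_state();print(s['t'],s['tcp_pos'],s['wrist_force'],s['joint_positions'].round(4))
im=imaging.read_camera("side")[:,:,::-1]; cv2.imwrite("pics/side3.png",im)
a=cv2.resize(im[120:220,250:340],None,fx=6,fy=6,interpolation=cv2.INTER_CUBIC)
for d in(-.0595,-.047,.047,.0595):
  for dz in (0,.03):
    u,v=proj("side",[s['tcp_pos']+[d*np.cos(.092),d*np.sin(.092),dz]])[0]; cv2.circle(a,(int((u-250+.5)*6),int((v-120+.5)*6)),2,(0,0,255),-1)
cv2.imwrite("pics/o6.png",a)
E
```

```text
3.9667 [ 0.52380771 -0.19228868 -0.00743834] [-0.65778623  0.32956325 -0.29085776] [ 0.4893  0.4887 -0.3133  1.9943  0.2274  0.6921  0.1284]
```

View pics/o6.png

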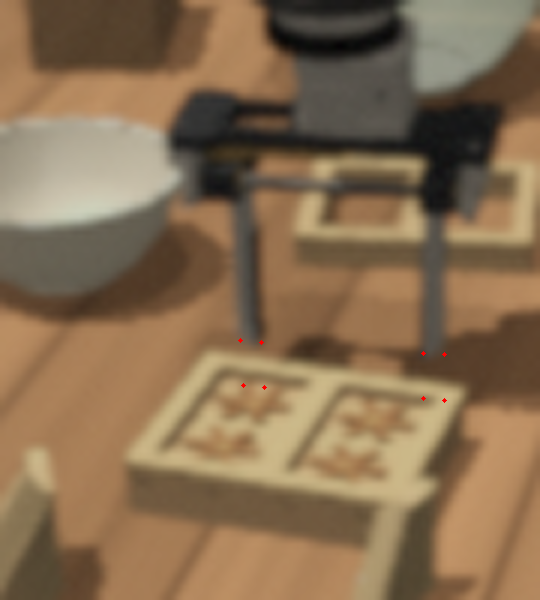

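The fingertips appear about 30 mm above the reported TCP, and there's no contact even at a reported z of -7 mm. So the reported z looks biased, and I'll find the real worktop by touching it gently.

Emit:
jog_arm:
  steps:
    - [0,0,0.004,0,0,0,0.094]
    - [0,0,0.008,0,0,0,0.094]
    - [0,0,0.012,0,0,0,0.094]
    - [0,0,0.012,0,0,0,0.094]

```text
t: 4.35
tcp_pos: [0.5235, -0.1924, -0.0199]
tcp_rot: [-2.114, -2.322, -0.0]
wrist_force: [-0.3, 0.4, -0.3]
grip_width: 1.001
```

Emit:
jog_arm:
  steps:
    - [0,0,0.002,0,0,0,0.094]
    - [0,0,0.004,0,0,0,0.094]
    - [0,0,0.004,0,0,0,0.094]

```text
t: 4.6
tcp_pos: [0.5233, -0.1923, -0.0243]
tcp_rot: [-2.114, -2.322, -0.0]
wrist_force: [-0.8, 0.1, 0.3]
grip_width: 1.003
```

Emit:
jog_arm:
  steps:
    - [0,0,0.002,0,0,0,0.094]
    - [0,0,0.002,0,0,0,0.094]

```text
t: 4.77
tcp_pos: [0.5231, -0.1923, -0.0266]
tcp_rot: [-2.114, -2.322, 0.0]
wrist_force: [-0.1, -0.2, -0.1]
grip_width: 1.001
```

Emit:
jog_arm:
  steps:
    - [0,0,0.002,0,0,0,0.094]
    - [0,0,0.002,0,0,0,0.094]

```text
t: 4.93
tcp_pos: [0.5229, -0.1923, -0.0289]
tcp_rot: [-2.113, -2.321, 0.0]
wrist_force: [-0.0, 0.7, 0.2]
grip_width: 1.0
```

Emit:
jog_arm:
  steps:
    - [0,0,0.002,0,0,0,0.094]
    - [0,0,0.002,0,0,0,0.094]

```text
t: 5.1
tcp_pos: [0.5233, -0.1924, -0.0301]
tcp_rot: [-2.114, -2.322, 0.0]
wrist_force: [-4.5, 1.9, 15.0]
grip_width: 0.997
```

```bash
python3 - <<'E'
from h import *
s=read_state();print(s['t'],s['tcp_pos'],s['wrist_force'],s['joint_positions'].round(4))
im=imaging.read_camera("side")[:,:,::-1]; cv2.imwrite("pics/side4.png",im)
a=cv2.resize(im[120:220,250:340],None,fx=6,fy=6,interpolation=cv2.INTER_CUBIC)
for d in(-.0595,-.047,.047,.0595):
  for dz in (0,.03):
    u,v=proj("side",[s['tcp_pos']+[d*np.cos(.092),d*np.sin(.092),dz]])[0]; cv2.circle(a,(int((u-250+.5)*6),int((v-120+.5)*6)),2,(0,0,255),-1)
cv2.imwrite("pics/o7.png",a)
E
```

```text
5.1 [ 0.5232682  -0.19239762 -0.03014451] [-4.49331931  1.87957254 15.01178387] [ 0.4783  0.5236 -0.3005  2.0036  0.246   0.6502  0.1122]
```

View pics/o7.png

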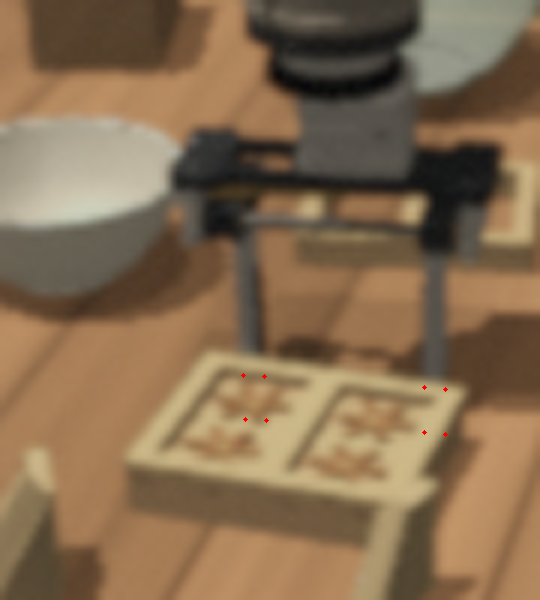

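Emit:
jog_arm:
  steps:
    - [0,0,-0.004,0,0,0,0.094]
    - [0.005,0,-0.008,0,0,0,0.094]
    - [0.01,0,-0.008,0,0,0,0.094]
    - [0.016,0,-0.008,0,0,0,0.094]
    - [0.022,0,-0.008,0,0,0,0.094]
    - [0.028,0,-0.008,0,0,0,0.094]
    - [0.034,0,-0.008,0,0,0,0.094]
    - [0.04,0,-0.008,0,0,0,0.094]
    - [0.046,0,-0.008,0,0,0,0.094]
    - [0.052,0,-0.008,0,0,0,0.094]
    - [0.058,0,-0.008,0,0,0,0.094]
    - [0.058,0,-0.008,0,0,0,0.094]

```text
t: 6.15
tcp_pos: [0.5177, -0.1331, -0.0221]
tcp_rot: [-2.112, -2.323, -0.0]
wrist_force: [0.5, -0.8, 0.2]
grip_width: 1.001
```

```bash
python3 - <<'E'
from h import *
s=read_state();print(s['t'],tof(s['tcp_pos'][:2]),s['tcp_pos'],s['wrist_force'])
im=imaging.read_camera("top"); cv2.imwrite("pics/top3.png",im[:,:,::-1])
a=cv2.imread("pics/top3.png")[145:240,255:385];a=cv2.resize(a,None,fx=6,fy=6,interpolation=cv2.INTER_CUBIC);cv2.imwrite("pics/c5.png",a)
E
```

```text
6.15 [[-0.02108006 -0.2141112 ]] [ 0.51767955 -0.13314235 -0.02214255] [ 0.50962986 -0.82475058  0.22550425]
```

View pics/c5.png

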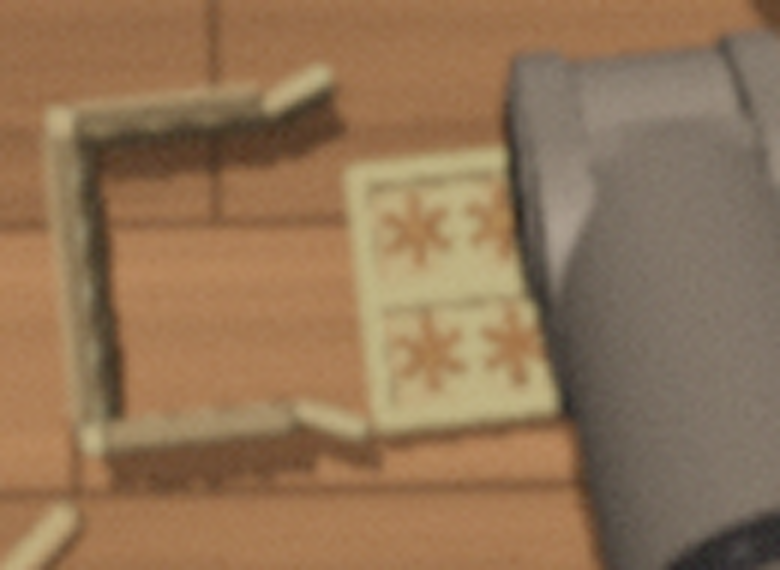

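```bash
python3 - <<'E'
from h import *
W=ray("top",crop([(346,168),(374,434)],6,(255,145)),.032)
c,th,r=fit([[.075,.06],[-.075,.06]],W);print(c,th,r*1e3,"in fence",tof(c))
E
```

```text
[ 0.50604826 -0.06284428] 0.08581387409896911 [[ 0.12066016  0.01037981]
 [-0.12066016 -0.01037981]] in fence [[-0.02620385 -0.14304185]]
```

Emit:
jog_arm:
  steps:
    - [-0.015,0,0,0,0,0,0.094]
    - [-0.03,0,-0.02,0,0,0,0.06]
    - [-0.05,0,-0.06,0,0,0,0.04]
    - [-0.08,0,-0.09,0,0,0,0.04]
    - [-0.1,0,-0.1,0,0,0,0.04]
    - [-0.1,0,-0.1,0,0,0,0.04]

```text
t: 6.7
tcp_pos: [0.5288, -0.2395, 0.0812]
tcp_rot: [2.117, 2.315, 0.001]
wrist_force: [-0.0, 0.1, -0.2]
grip_width: 0.683
```

```bash
python3 - <<'E'
from h import *
s=read_state();print(s['t'],s['tcp_pos'],s['wrist_force'],s['grip_width'])
im=imaging.read_camera("top"); cv2.imwrite("pics/top4.png",im[:,:,::-1])
a=cv2.imread("pics/top4.png")[150:230,300:380];a=cv2.resize(a,None,fx=7,fy=7,interpolation=cv2.INTER_CUBIC);cv2.imwrite("pics/c6.png",a)
E
```

```text
6.7 [ 0.52877861 -0.23947363  0.08118504] [-0.02004113  0.06484739 -0.21618192] 0.6831087078017649
```

View pics/c6.png

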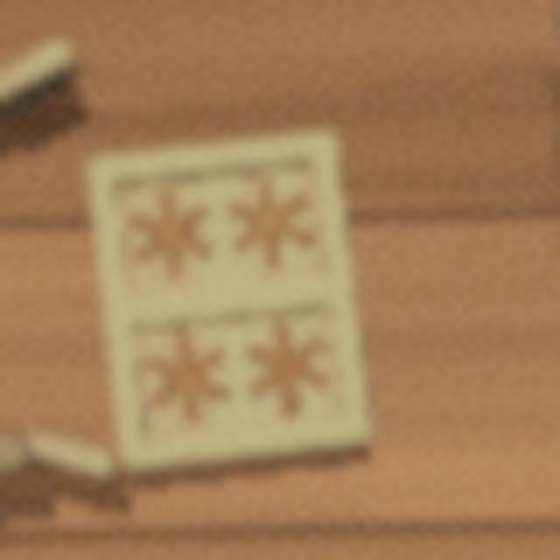

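```bash
python3 - <<'E'
from h import *
rect=np.array([[.075,.06],[.075,-.06],[-.075,-.06],[-.075,.06]])
W=ray("top",crop([(90,158),(338,130),(369,440),(123,470)],7,(300,150)),.032)
c,th,r=fit(rect,W);print(c,th,(r*1e3).round(1).tolist(),"in fence",tof(c))
print(proj("top",[[c[0],c[1],.032]]),delta(c[0],c[1],.0205,th),delta(c[0],c[1],-.001,th))
E
```

```text
[ 0.50773959 -0.06318443] 0.08625952116349284 [[-0.1, -0.3], [0.8, -0.6], [0.4, 1.3], [-1.1, -0.4]] in fence [[-0.02455092 -0.14353595]]
[[332.43030143 192.25009105]] [ 0.1746 -0.0045  0.0586  0.0011  0.0007  0.0044] [ 0.1746 -0.0045  0.0801  0.0011  0.0007  0.0044]
```

Emit:
jog_arm:
  steps:
    - [0.04,0,0,0,0,0,0.04]
    - [0.08,-0.002,0,0,0,0,0.04]
    - [0.12,-0.004,0.01,0,0,0.004,0.04]
    - [0.155,-0.0045,0.03,0.001,0,0.004,0.04]
    - [0.17,-0.0045,0.05,0.001,0,0.004,0.04]
    - [0.1746,-0.0045,0.059,0.001,0,0.004,0.04]
    - [0.1746,-0.0045,0.059,0.001,0,0.004,0.04]
    - [0.1746,-0.0045,0.059,0.001,0,0.004,0.04]
    - [0.1746,-0.0045,0.059,0.001,0,0.004,0.04]

```text
t: 7.5
tcp_pos: [0.5081, -0.0644, 0.0206]
tcp_rot: [2.124, 2.313, -0.001]
wrist_force: [0.3, -1.0, 0.6]
grip_width: 0.427
```

```bash
python3 - <<'E'
from h import *
s=read_state();print(s['t'],s['tcp_pos'],s['wrist_force'],s['grip_width'])
print(delta(.5077,-.0632,-.001,.086))
im=imaging.read_camera("side")[:,:,::-1]; cv2.imwrite("pics/side5.png",im)
a=cv2.resize(im[130:240,240:340],None,fx=6,fy=5.4,interpolation=cv2.INTER_CUBIC);cv2.imwrite("pics/c7.png",a)
E
```

```text
7.5 [ 0.50806057 -0.06443249  0.02058829] [ 0.25351802 -0.96416098  0.56965   ] 0.42749325212129097
[ 0.0013 -0.0003  0.0216  0.0003  0.0011 -0.0008]
```

View pics/c7.png

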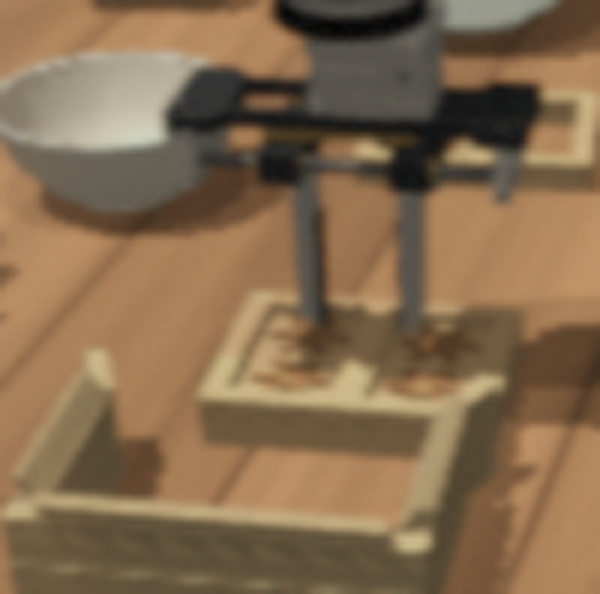

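Emit:
jog_arm:
  steps:
    - [0.001,0,0.008,0,0,0,0.04]
    - [0.001,0,0.015,0,0,0,0.04]
    - [0.001,0,0.019,0,0,0,0.04]
    - [0.001,0,0.022,0,0,0,0.04]
    - [0.001,0,0.022,0,0,0,0.04]
  squeeze: 8

```text
t: 7.97
tcp_pos: [0.5077, -0.0636, -0.002]
tcp_rot: [2.125, 2.313, -0.001]
wrist_force: [0.8, 0.3, -0.2]
grip_width: 0.426
```

Emit:
jog_arm:
  steps:
    - [0,0,0,0,0,0,0.005]
    - [0,0,0,0,0,0,0.005]
    - [0,0,0,0,0,0,0.005]
    - [0,0,0,0,0,0,0.005]
    - [0,0,0,0,0,0,0.005]
    - [0,0,0,0,0,0,0.005]

```text
t: 8.47
tcp_pos: [0.5078, -0.0637, -0.0019]
tcp_rot: [2.125, 2.313, -0.001]
wrist_force: [0.3, 0.7, 1.3]
grip_width: 0.17
```

Emit:
jog_arm:
  steps:
    - [-0.004,0,0,0,0,0,0.005]
    - [-0.006,0.006,0,0,0,-0.003,0.005]
    - [-0.006,0.012,0,0,0,-0.007,0.005]
    - [-0.006,0.018,0,0,0,-0.007,0.005]
    - [-0.003,0.0235,0,0,0,-0.007,0.005]
    - [0.006,0.0245,0,0,0,-0.007,0.005]
    - [0.016,0.0245,0,0,0,-0.007,0.005]
    - [0.026,0.0245,0,0,0,-0.007,0.005]
    - [0.036,0.0245,0,0,0,-0.007,0.005]
    - [0.046,0.0245,0,0,0,-0.007,0.005]
    - [0.056,0.0245,0,0,0,-0.007,0.005]
    - [0.064,0.0245,0,0,0,-0.007,0.005]
    - [0.064,0.0245,0,0,0,-0.007,0.005]

```text
t: 9.55
tcp_pos: [0.5266, 0.0047, -0.0019]
tcp_rot: [2.114, 2.323, -0.0]
wrist_force: [-0.2, 1.7, 0.1]
grip_width: 0.166
```

```bash
python3 - <<'E'
from h import *
s=read_state();print(s['t'],s['tcp_pos'],tof(s['tcp_pos'][:2]),s['wrist_force'],s['grip_width'])
for n in("side","top"):
  im=imaging.read_camera(n)[:,:,::-1]; cv2.imwrite(f"pics/{n}6.png",im)
a=cv2.imread("pics/side6.png");b=cv2.imread("pics/top6.png")
f=lambda i:cv2.resize(i,(400,400),interpolation=cv2.INTER_CUBIC)
cv2.imwrite("pics/c8.png",np.hstack([f(a[150:250,235:335]),f(b[145:240,260:355])]))
E
```

```text
9.55 [ 0.52655383  0.00471154 -0.0018701 ] [[ 0.00042137 -0.07765558]] [-0.18141922  1.70656589  0.1466445 ] 0.16648973667539096
```

View pics/c8.png

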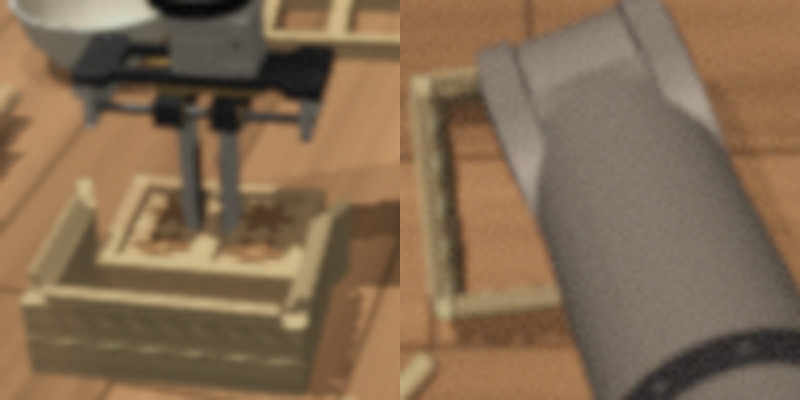

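Emit:
jog_arm:
  steps:
    - [0.01,0,0,0,0,0,0.005]
    - [0.02,0,0,0,0,0,0.005]
    - [0.03,0,0,0,0,0,0.005]
    - [0.04,0,0,0,0,0,0.005]
    - [0.048,0,0,0,0,0,0.005]
    - [0.056,0,0,0,0,0,0.005]
    - [0.062,0,0,0,0,0,0.005]
    - [0.067,0,0,0,0,0,0.005]
    - [0.07,0,0,0,0,0,0.005]
    - [0.072,0,0,0,0,0,0.005]
    - [0.072,0,0,0,0,0,0.005]

```text
t: 10.57
tcp_pos: [0.5201, 0.0751, -0.0019]
tcp_rot: [2.115, 2.322, -0.0]
wrist_force: [-0.6, 1.5, 2.3]
grip_width: 0.168
```

Emit:
jog_arm:
  steps:
    - [0.002,0,0,0,0,0,0.005]
    - [0.004,0,0,0,0,0,0.005]
    - [0.004,0,0,0,0,0,0.005]

```text
t: 10.82
tcp_pos: [0.5198, 0.0792, -0.0019]
tcp_rot: [2.116, 2.322, 0.0]
wrist_force: [-0.5, -1.3, 3.0]
grip_width: 0.169
```

Emit:
jog_arm:
  steps:
    - [0.002,0,0,0,0,0,0.005]
    - [0.002,0,0,0,0,0,0.005]

```text
t: 10.98
tcp_pos: [0.5196, 0.081, -0.0019]
tcp_rot: [2.116, 2.321, -0.001]
wrist_force: [-0.5, -3.6, 3.1]
grip_width: 0.168
```

Emit:
jog_arm:
  steps:
    - [0.002,0,0,0,0,0,0.005]
    - [0.002,0,0,0,0,0,0.005]

```text
t: 11.15
tcp_pos: [0.5195, 0.0818, -0.0019]
tcp_rot: [2.116, 2.32, -0.002]
wrist_force: [1.6, -7.2, 3.2]
grip_width: 0.169
```

```bash
python3 - <<'E'
from h import *
s=read_state();print(s['t'],s['tcp_pos'],tof(s['tcp_pos'][:2]),s['wrist_force'],s['grip_width'])
E
```

```text
11.15 [ 0.51948303  0.0818087  -0.00194449] [[ 0.00046342 -0.00023487]] [ 1.64065834 -7.15332948  3.1779636 ] 0.168842834515686
```

Emit:
jog_arm:
  steps:
    - [0,0,0,0,0,0,0.035]
    - [0,0,0,0,0,0,0.035]
    - [0,0,0,0,0,0,0.035]
    - [0,0,0,0,0,0,0.035]
    - [0,0,-0.02,0,0,0,0.035]
    - [0,0,-0.05,0,0,0,0.035]
    - [0,0,-0.09,0,0,0,0.035]
    - [-0.03,0,-0.12,0,0,0,0.035]
    - [-0.07,0,-0.12,0,0,0,0.035]
    - [-0.11,0,-0.12,0,0,0,0.035]
    - [-0.15,0,-0.12,0,0,0,0.035]
    - [-0.19,0,-0.12,0,0,0,0.035]
    - [-0.23,0,-0.12,0,0,0,0.035]
    - [-0.27,0,-0.12,0,0,0,0.035]
    - [-0.31,0,-0.12,0,0,0,0.035]

```text
t: 12.4
tcp_pos: [0.5477, -0.2284, 0.1188]
tcp_rot: [2.116, 2.32, -0.002]
wrist_force: [1.3, 0.4, 0.8]
grip_width: 0.37
```

```bash
python3 - <<'E'
from h import *
s=read_state();print(s['t'],s['tcp_pos'],s['wrist_force'],s['grip_width'])
im=imaging.read_camera("top")[:,:,::-1]; cv2.imwrite("pics/top7.png",im)
cv2.imwrite("pics/c9.png",cv2.resize(im[150:230,255:335],None,fx=7,fy=7,interpolation=cv2.INTER_CUBIC))
E
```

```text
12.4 [ 0.54773538 -0.22837941  0.11880053] [1.25152067 0.35948365 0.80829733] 0.3695206637580606
```

View pics/c9.png

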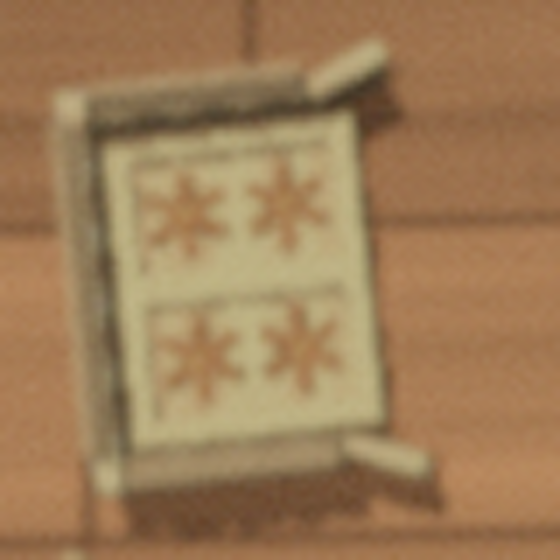

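View pics/top7.png

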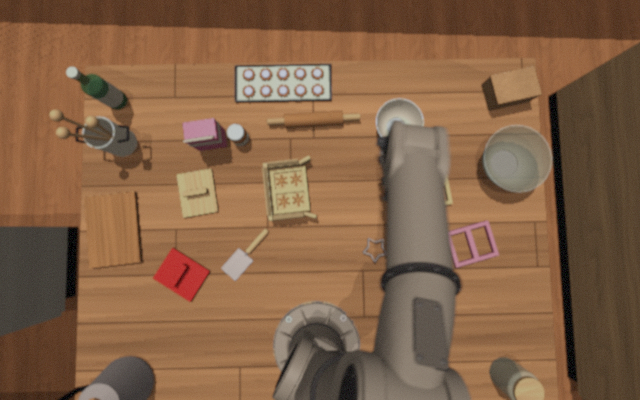

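```bash
python3 - <<'E'
from h import *
W=ray("top",crop([(352,112),(385,427)],7,(255,150)),.032)
c,th,r=fit([[.075,-.06],[-.075,-.06]],W);print(c,th,(r*1e3).round(1).tolist(),"in fence",tof(c))
W=ray("top",crop([(71,104),(109,477)],7,(255,150)),.06); c,th,r=fit([[.087,.068],[-.087,.068]],W); print("fence",c.round(4),th.round(4),(r*1e3).round(1).tolist())
print(delta(.5289,-.3971,.08,.152))
print(delta(.5289,-.3971,-.023,.152))
E
```

```text
[0.51876408 0.08105005] 0.08672379953196493 [[1.5, 0.1], [-1.5, -0.1]] in fence [[-0.00032219 -0.00092425]]
fence [0.5201 0.083 ] 0.0923 [[1.4, 0.1], [-1.4, -0.1]]
[-0.1574 -0.0317  0.0394 -0.0005  0.0052 -0.0671]
[-0.1569 -0.0317  0.1424 -0.0005  0.0052 -0.0671]
```

Emit:
jog_arm:
  steps:
    - [-0.04,-0.008,0.01,0,0.001,-0.017,0.04]
    - [-0.08,-0.016,0.02,0,0.003,-0.034,0.04]
    - [-0.12,-0.024,0.035,0,0.005,-0.05,0.04]
    - [-0.145,-0.03,0.06,0,0.005,-0.067,0.04]
    - [-0.157,-0.0317,0.085,0,0.005,-0.067,0.04]
    - [-0.157,-0.0317,0.085,0,0.005,-0.067,0.04]
    - [-0.157,-0.0317,0.085,0,0.005,-0.067,0.04]

```text
t: 13.03
tcp_pos: [0.5275, -0.3968, 0.0325]
tcp_rot: [-2.046, -2.379, 0.001]
wrist_force: [0.0, 0.6, 1.0]
grip_width: 0.428
```

```bash
python3 - <<'E'
from h import *
s=read_state();print(s['t'],s['tcp_pos'],s['wrist_force'],s['grip_width'])
print(delta(.5289,-.3971,-.0255,.152))
im=imaging.read_camera("side")[:,:,::-1]; cv2.imwrite("pics/side8.png",im)
cv2.imwrite("pics/c10.png",cv2.resize(im[80:180,280:380],None,fx=6,fy=6,interpolation=cv2.INTER_CUBIC))
E
```

```text
13.0333 [ 0.52754813 -0.39683592  0.03248915] [0.0326741  0.59921766 1.00760053] 0.4283476008741576
[-0.0006  0.0015  0.058  -0.0027 -0.0023 -0.0018]
```

View pics/c10.png

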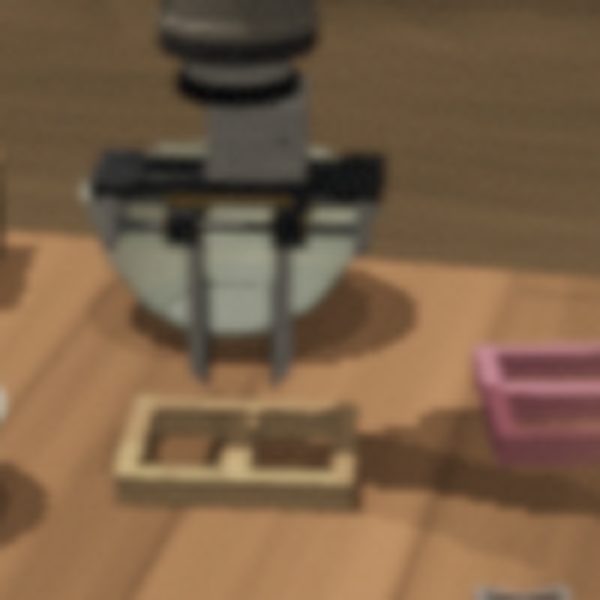

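Fingers at (203,380) and (277,380) straddle the crossbar at (240,430) from above. I'll descend 57 mm and grip.

Emit:
jog_arm:
  steps:
    - [0,0.0015,0.015,0,0,0,0.04]
    - [0,0.0015,0.03,0,0,0,0.04]
    - [0,0.0015,0.042,0,0,0,0.04]
    - [0,0.0015,0.051,0,0,0,0.04]
    - [0,0.0015,0.057,0,0,0,0.04]
    - [0,0.0015,0.057,0,0,0,0.04]

```text
t: 13.58
tcp_pos: [0.5303, -0.395, -0.0239]
tcp_rot: [-2.044, -2.382, -0.0]
wrist_force: [-0.2, -0.1, -0.4]
grip_width: 0.422
```

Emit:
jog_arm:
  steps:
    - [0,0,0,0,0,0,0.005]
    - [0,0,0,0,0,0,0.005]
    - [0,0,0,0,0,0,0.005]
    - [0,0,0,0,0,0,0.005]
    - [0,0,0,0,0,0,0.005]
    - [0,0,0,0,0,0,0.005]
  squeeze: 25

```text
t: 14.08
tcp_pos: [0.5304, -0.3953, -0.0233]
tcp_rot: [-2.045, -2.383, -0.0]
wrist_force: [-2.0, 0.8, 6.7]
grip_width: 0.166
```

Emit:
jog_arm:
  steps:
    - [0,0,-0.01,0,0,0,0.005]
    - [0,0,-0.03,0,0,0,0.005]
    - [0,0,-0.06,0,0,0,0.005]
    - [0,0,-0.09,0,0,0,0.005]
    - [0,0,-0.12,0,0,0,0.005]
    - [0,0,-0.13,0,0,0,0.005]
    - [0,0,-0.13,0,0,0,0.005]

```text
t: 14.67
tcp_pos: [0.532, -0.3964, 0.1102]
tcp_rot: [2.044, 2.382, 0.001]
wrist_force: [-0.4, 1.0, -1.3]
grip_width: 0.167
```

```bash
python3 - <<'E'
from h import *
s=read_state();print(s['t'],s['tcp_pos'],s['wrist_force'],s['grip_width'])
# frame centre sits .0018 in -y of tcp ; target frame centre y_f ~ -.0005
t=fw(.0005,.0008+.0005);print(t)
print(delta(*t,s['tcp_pos'][2],.090))
im=imaging.read_camera("side")[:,:,::-1]; cv2.imwrite("pics/side9.png",im)
cv2.imwrite("pics/c11.png",cv2.resize(im[40:140,280:380],None,fx=6,fy=6,interpolation=cv2.INTER_CUBIC))
E
```

```text
14.6667 [ 0.53204776 -0.39639643  0.11024399] [-0.35098026  1.04959066 -1.3258784 ] 0.16723128021533046
[0.51937845 0.08334044]
[ 0.4761  0.0602 -0.0008  0.0025  0.0018  0.0622]
```

View pics/c11.png

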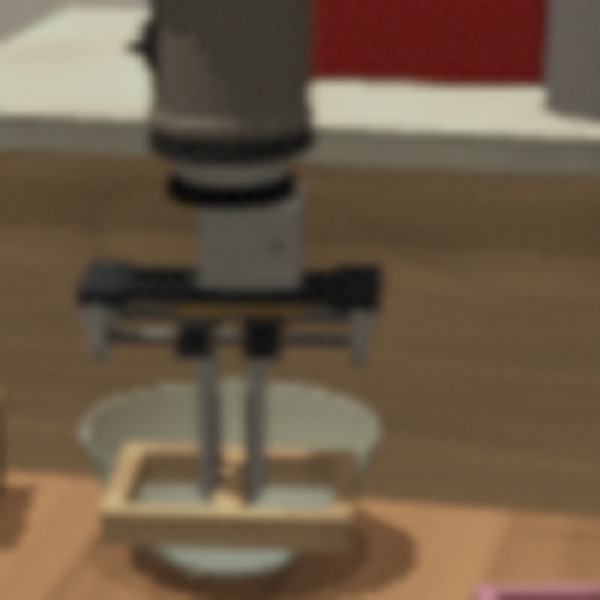

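Emit:
jog_arm:
  steps:
    - [0.02,0.003,0,0,0,0.005,0.005]
    - [0.05,0.006,0,0,0,0.01,0.005]
    - [0.08,0.01,0,0,0,0.015,0.005]
    - [0.115,0.015,0,0,0,0.02,0.005]
    - [0.15,0.02,0,0,0,0.025,0.005]
    - [0.185,0.024,0,0,0,0.03,0.005]
    - [0.22,0.028,0,0,0,0.035,0.005]
    - [0.255,0.032,0,0,0,0.04,0.005]
    - [0.29,0.037,0,0,0,0.045,0.005]
    - [0.325,0.042,0,0.001,0.001,0.05,0.005]
    - [0.36,0.046,0,0.001,0.001,0.055,0.005]
    - [0.39,0.05,0,0.001,0.001,0.06,0.005]
    - [0.42,0.054,0,0.002,0.002,0.062,0.005]
    - [0.445,0.057,0,0.002,0.002,0.062,0.005]
    - [0.462,0.059,0,0.002,0.002,0.062,0.005]
    - [0.472,0.06,0,0.002,0.002,0.062,0.005]
    - [0.476,0.06,0,0.002,0.002,0.062,0.005]
    - [0.476,0.06,0,0.002,0.002,0.062,0.005]

```text
t: 16.22
tcp_pos: [0.5175, 0.0838, 0.107]
tcp_rot: [-2.116, -2.318, 0.002]
wrist_force: [0.1, -0.1, -1.2]
grip_width: 0.164
```

```bash
python3 - <<'E'
from h import *
s=read_state();print(s['t'],s['tcp_pos'],s['wrist_force'],s['grip_width'])
t=fw(.0005,.0013)
print(delta(*t,.0085,.090))
for n in("side","top"):
  im=imaging.read_camera(n)[:,:,::-1]; cv2.imwrite(f"pics/{n}10.png",im)
a=cv2.imread("pics/side10.png");b=cv2.imread("pics/top10.png")
f=lambda i:cv2.resize(i,(400,400),interpolation=cv2.INTER_CUBIC)
cv2.imwrite("pics/c12.png",np.hstack([f(a[150:260,230:340]),f(b[145:240,250:345])]))
E
```

```text
16.2167 [0.51751115 0.08384846 0.10699347] [ 0.13013081 -0.09268254 -1.18697625] 0.16437463093326152
[-0.0009  0.0021  0.0985 -0.0032 -0.0019  0.001 ]
```

View pics/c12.png

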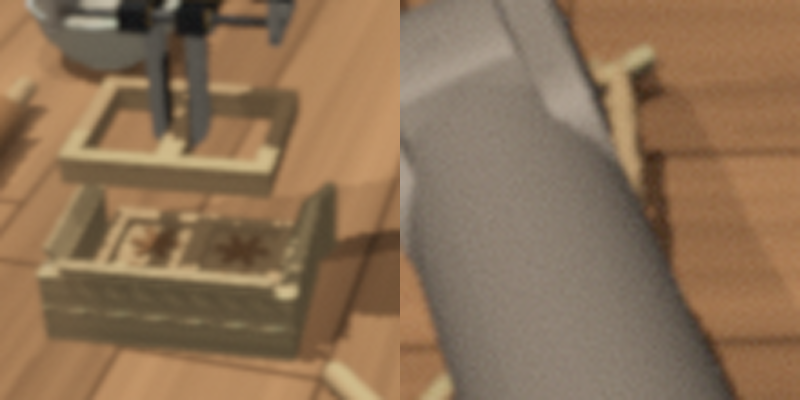

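Emit:
jog_arm:
  steps:
    - [0,0.002,0.015,-0.002,-0.001,0.001,0.005]
    - [0,0.002,0.03,-0.003,-0.002,0.001,0.005]
    - [-0.001,0.002,0.04,-0.003,-0.002,0.001,0.005]
    - [-0.001,0.002,0.05,-0.003,-0.002,0.001,0.005]
    - [-0.001,0.002,0.06,-0.003,-0.002,0.001,0.005]
    - [-0.001,0.002,0.067,-0.003,-0.002,0.001,0.005]
    - [-0.001,0.002,0.073,-0.003,-0.002,0.001,0.005]
    - [-0.001,0.002,0.079,-0.003,-0.002,0.001,0.005]
    - [-0.001,0.002,0.084,-0.003,-0.002,0.001,0.005]
    - [-0.001,0.002,0.088,-0.003,-0.002,0.001,0.005]
    - [-0.001,0.002,0.09,-0.003,-0.002,0.001,0.005]

```text
t: 17.23
tcp_pos: [0.5197, 0.0818, 0.0169]
tcp_rot: [2.121, 2.317, -0.0]
wrist_force: [0.7, 0.2, -2.4]
grip_width: 0.171
```

```bash
python3 - <<'E'
from h import *
s=read_state();print(s['t'],s['tcp_pos'],s['wrist_force'],s['grip_width'],tof(s['tcp_pos'][:2]))
im=imaging.read_camera("side")[:,:,::-1]; cv2.imwrite("pics/side11.png",im)
cv2.imwrite("pics/c13.png",cv2.resize(im[170:260,235:335],None,fx=6,fy=6,interpolation=cv2.INTER_CUBIC))
t=fw(.0005,.0013)
print(delta(*t,.0085,.090))
E
```

```text
17.2333 [0.51969443 0.08178379 0.01688237] [ 0.68367607  0.21203804 -2.40967703] 0.1705362236916493 [[ 0.00067163 -0.00027909]]
[ 0.0016 -0.0001  0.0083 -0.0001  0.0006 -0.0018]
```

View pics/c13.png

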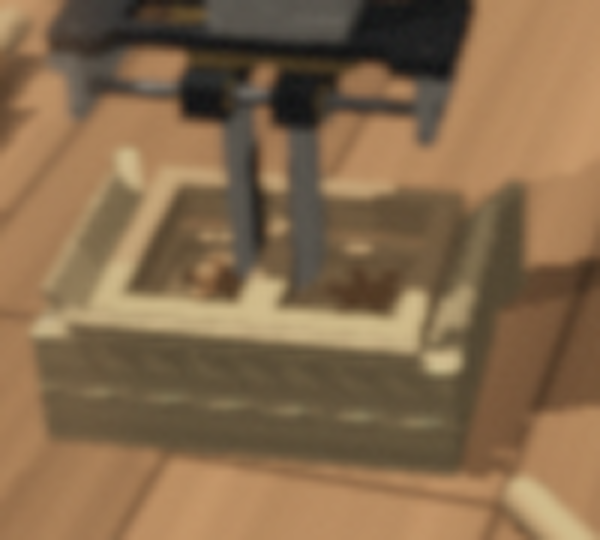

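Emit:
jog_arm:
  steps:
    - [0.001,0,0.002,0,0,0,0.005]
    - [0.001,0,0.004,0,0,0,0.005]
    - [0.001,0,0.006,0,0,0,0.005]
    - [0.001,0,0.007,0,0,0,0.005]
    - [0.001,0,0.007,0,0,0,0.005]

```text
t: 17.7
tcp_pos: [0.5194, 0.0827, 0.0096]
tcp_rot: [2.121, 2.317, -0.001]
wrist_force: [-0.4, -0.5, -1.0]
grip_width: 0.165
```

Emit:
jog_arm:
  steps:
    - [0,0,0.001,0,0,0,0.005]
    - [0,0,0.0015,0,0,0,0.005]
    - [0,0,0.0015,0,0,0,0.005]

```text
t: 17.95
tcp_pos: [0.5196, 0.0828, 0.0086]
tcp_rot: [2.121, 2.317, -0.001]
wrist_force: [-3.3, -1.3, 8.5]
grip_width: 0.17
```

Emit:
jog_arm:
  steps:
    - [0,0,0,0,0,0,0.035]
    - [0,0,0,0,0,0,0.035]
    - [0,0,0,0,0,0,0.035]
    - [0,0,0,0,0,0,0.035]
    - [0,0,-0.02,0,0,0,0.035]
    - [0,0,-0.05,0,0,0,0.035]
    - [0,0,-0.09,0,0,0,0.035]
    - [0,0,-0.12,0,0,0,0.035]
    - [-0.03,0,-0.13,0,0,0,0.035]
    - [-0.07,0,-0.13,0,0,0,0.035]
    - [-0.11,0,-0.13,0,0,0,0.035]
    - [-0.15,0,-0.13,0,0,0,0.035]

```text
t: 18.95
tcp_pos: [0.5328, -0.0682, 0.1393]
tcp_rot: [2.119, 2.317, -0.0]
wrist_force: [0.9, 0.1, -0.7]
grip_width: 0.368
```

```bash
python3 - <<'E'
from h import *
s=read_state();print(s['t'],s['tcp_pos'],s['wrist_force'],s['grip_width'])
print("carton",ray("top",[(184,123),(215,119),(219,140),(187,146)],.13), ray("top",[(190,150),(228,148)],0), ray("top",[(237,134)],.085))
im=imaging.read_camera("top")[:,:,::-1]; cv2.imwrite("pics/top12.png",im)
f=lambda i:cv2.resize(i,None,fx=5,fy=5,interpolation=cv2.INTER_CUBIC)
cv2.imwrite("pics/c14.png",f(im[110:230,160:320]))
E
```

```text
18.95 [ 0.53279448 -0.06820851  0.13925278] [ 0.94946023  0.10835756 -0.66818256] 0.3676307841628532
carton [[0.72604205 0.39943256]
 [0.73694651 0.3024784 ]
 [0.66972224 0.28982254]
 [0.65268535 0.3894155 ]] [[0.66819314 0.42691847]
 [0.67260144 0.29528653]] [[0.69937464 0.24413256]]
```

View pics/c14.png

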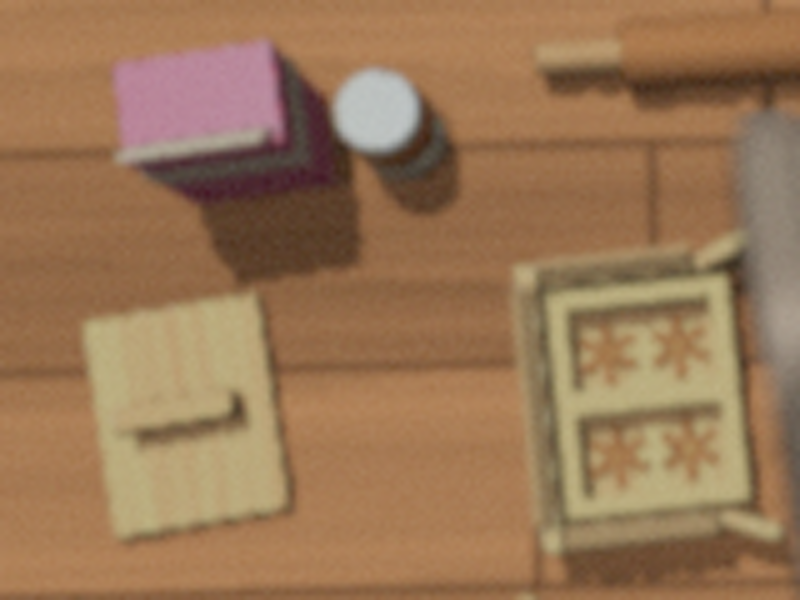

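```bash
python3 - <<'E'
from h import *
rect=np.array([[.075,.06],[.075,-.06],[-.075,-.06],[-.075,.06]])
for nm,uv,z in (("frame",[(545,292),(727,275),(750,500),(566,518)],.054),("plate",[(83,322),(255,294),(289,508),(118,540)],.014)):
  W=ray("top",crop(uv,5,(160,110)),z);c,th,r=fit(rect,W);print(nm,c,th,(r*1e3).round(1).tolist(),tof(c))
  if nm=="plate": print(delta(*c,.10,th))
W=ray("top",crop([(117,419),(235,403)],5,(160,110)),.042);print("handle",W,W.mean(0))
E
```

```text
frame [0.52024947 0.08038309] 0.0802944531752004 [[0.5, 0.8], [-0.1, -0.3], [-0.4, -0.9], [-0.0, 0.4]] [[ 0.00109564 -0.00172486]]
plate [0.51744144 0.39743934] 0.15978912710469623 [[1.1, -0.4], [-1.1, 0.9], [0.1, 1.3], [-0.1, -1.8]] [[0.02742753 0.31424853]]
[ 4.743e-01  2.330e-02  3.690e-02 -2.000e-04  3.900e-03 -7.860e-02]
handle [[0.51321709 0.4337925 ]
 [0.52229352 0.35555137]] [0.5177553  0.39467193]
```

Emit:
jog_arm:
  steps:
    - [0.04,0.002,0,0,0,-0.005,0.05]
    - [0.08,0.004,0,0,0,-0.01,0.05]
    - [0.12,0.006,0,0,0,-0.02,0.05]
    - [0.16,0.008,0,0,0,-0.03,0.05]
    - [0.2,0.01,0,0,0,-0.035,0.05]
    - [0.24,0.012,0,0,0,-0.04,0.05]
    - [0.28,0.014,0,0,0,-0.05,0.05]
    - [0.32,0.016,0,0,0.001,-0.055,0.05]
    - [0.36,0.018,0.01,0,0.002,-0.06,0.05]
    - [0.4,0.02,0.02,0,0.003,-0.07,0.05]
    - [0.435,0.022,0.03,0,0.004,-0.078,0.05]
    - [0.46,0.023,0.036,0,0.004,-0.079,0.05]
    - [0.474,0.023,0.06,0,0.004,-0.079,0.05]
    - [0.474,0.023,0.08,0,0.004,-0.079,0.05]
    - [0.474,0.023,0.095,0,0.004,-0.079,0.05]
    - [0.474,0.023,0.1,0,0.004,-0.079,0.05]
    - [0.474,0.023,0.1,0,0.004,-0.079,0.05]

```text
t: 20.42
tcp_pos: [0.5169, 0.3956, 0.0356]
tcp_rot: [-2.037, -2.391, 0.004]
wrist_force: [0.5, -0.5, 0.6]
grip_width: 0.536
```

```bash
python3 - <<'E'
from h import *
s=read_state();print(s['t'],s['tcp_pos'],s['wrist_force'],s['grip_width'])
print(delta(.5177,.397,-.012,.159))
im=imaging.read_camera("side")[:,:,::-1]; cv2.imwrite("pics/side13.png",im)
cv2.imwrite("pics/c15.png",cv2.resize(im[200:350,130:290],None,fx=4,fy=4,interpolation=cv2.INTER_CUBIC))
E
```

```text
20.4167 [0.51692906 0.39558354 0.03562809] [ 0.51954549 -0.52354779  0.64121353] 0.5360618651360755
[ 0.0013  0.0011  0.0476 -0.0021  0.0013  0.0004]
```

View pics/c15.png

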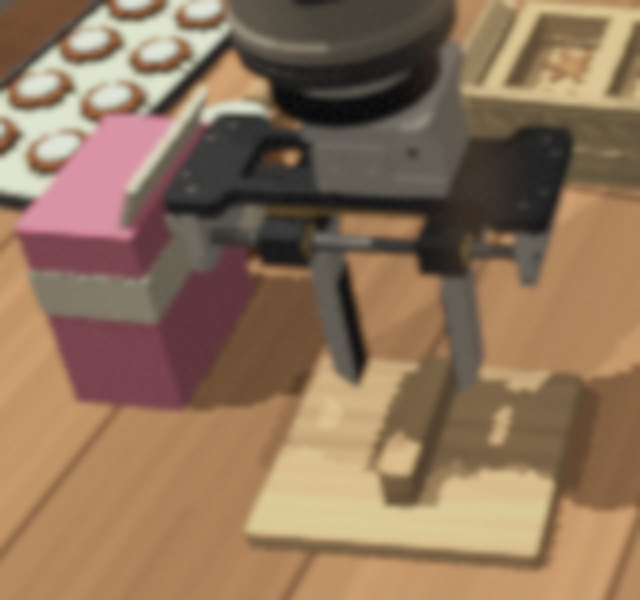

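Emit:
jog_arm:
  steps:
    - [0.001,0.001,0.012,-0.002,0.001,0,0.05]
    - [0.001,0.001,0.024,-0.002,0.001,0,0.05]
    - [0.001,0.001,0.034,-0.002,0.001,0,0.05]
    - [0.001,0.001,0.042,-0.002,0.001,0,0.05]
    - [0.001,0.001,0.047,-0.002,0.001,0,0.05]
    - [0.001,0.001,0.047,-0.002,0.001,0,0.05]

```text
t: 20.97
tcp_pos: [0.5177, 0.3967, -0.0115]
tcp_rot: [2.038, 2.391, -0.0]
wrist_force: [-1.2, 0.5, -0.3]
grip_width: 0.532
```

Emit:
jog_arm:
  steps:
    - [0,0,0,0,0,0,0.005]
    - [0,0,0,0,0,0,0.005]
    - [0,0,0,0,0,0,0.005]
    - [0,0,0,0,0,0,0.005]
    - [0,0,0,0,0,0,0.005]
    - [0,0,0,0,0,0,0.005]
    - [0,0,0,0,0,0,0.005]
  squeeze: 30

```text
t: 21.55
tcp_pos: [0.5179, 0.3969, -0.0112]
tcp_rot: [2.038, 2.391, 0.0]
wrist_force: [-0.6, -1.3, 4.3]
grip_width: 0.189
```

Emit:
jog_arm:
  steps:
    - [0,0,-0.01,0,0,0,0.005]
    - [0,0,-0.03,0,0,0,0.005]
    - [0,0,-0.06,0,0,0,0.005]
    - [0,0,-0.09,0,0,0,0.005]
    - [0,0,-0.12,0,0,0,0.005]
    - [0,0,-0.14,0,0,0,0.005]
    - [0,0,-0.14,0,0,0,0.005]

```text
t: 22.13
tcp_pos: [0.5194, 0.3985, 0.1343]
tcp_rot: [2.037, 2.39, 0.01]
wrist_force: [0.0, 0.6, -1.4]
grip_width: 0.19
```

```bash
python3 - <<'E'
from h import *
s=read_state();print(s['t'],s['tcp_pos'],s['wrist_force'],s['grip_width'])
print(delta(.52,.0815,.127,.087))
im=imaging.read_camera("side")[:,:,::-1]; cv2.imwrite("pics/side14.png",im)
cv2.imwrite("pics/c16.png",cv2.resize(im[150:310,130:290],None,fx=4,fy=3.5,interpolation=cv2.INTER_CUBIC))
E
```

```text
22.1333 [0.51941702 0.3985194  0.13427318] [ 0.03197222  0.58382009 -1.4247932 ] 0.18977648316887338
[-0.3131 -0.0497  0.006   0.0057 -0.0032  0.0723]
```

View pics/c16.png

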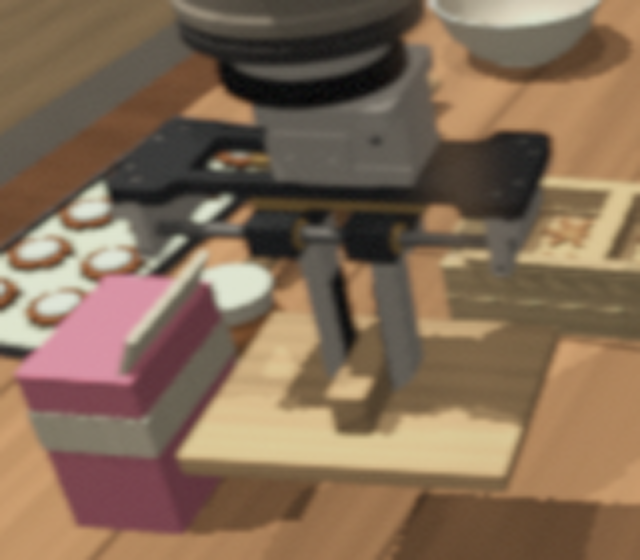

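Emit:
jog_arm:
  steps:
    - [-0.02,-0.003,0,0,0,0.005,0.005]
    - [-0.05,-0.008,0,0.001,0,0.012,0.005]
    - [-0.085,-0.013,0,0.002,-0.001,0.02,0.005]
    - [-0.12,-0.019,0,0.003,-0.002,0.03,0.005]
    - [-0.155,-0.025,0,0.004,-0.003,0.04,0.005]
    - [-0.19,-0.03,0,0.005,-0.003,0.05,0.005]
    - [-0.225,-0.036,0.002,0.005,-0.003,0.06,0.005]
    - [-0.255,-0.041,0.004,0.005,-0.003,0.065,0.005]
    - [-0.28,-0.045,0.006,0.005,-0.003,0.072,0.005]
    - [-0.3,-0.048,0.006,0.005,-0.003,0.072,0.005]
    - [-0.31,-0.05,0.006,0.005,-0.003,0.072,0.005]
    - [-0.3135,-0.05,0.006,0.005,-0.003,0.072,0.005]
    - [-0.3135,-0.05,0.006,0.005,-0.003,0.072,0.005]
    - [-0.3135,-0.05,0.006,0.005,-0.003,0.072,0.005]

```text
t: 23.35
tcp_pos: [0.519, 0.0816, 0.1249]
tcp_rot: [-2.121, -2.317, 0.002]
wrist_force: [0.1, -0.2, -1.6]
grip_width: 0.189
```

```bash
python3 - <<'E'
from h import *
s=read_state();print(s['t'],s['tcp_pos'],s['tcp_rot'],s['wrist_force'],s['grip_width'])
print(delta(.5198,.081,.05,.087),delta(.5198,.081,.0425,.087))
im=imaging.read_camera("side")[:,:,::-1]; cv2.imwrite("pics/side15.png",im)
cv2.imwrite("pics/c17.png",cv2.resize(im[140:260,225:345],None,fx=5,fy=5,interpolation=cv2.INTER_CUBIC))
E
```

```text
23.35 [0.51901903 0.08159326 0.12489362] [-2.12081362e+00 -2.31713513e+00  2.21699603e-03] [ 0.13447298 -0.23189514 -1.64735474] 0.18897071324036918
[-0.0006  0.0008  0.0749 -0.0013  0.0006  0.0014] [-0.0006  0.0008  0.0824 -0.0013  0.0006  0.0014]
```

View pics/c17.png

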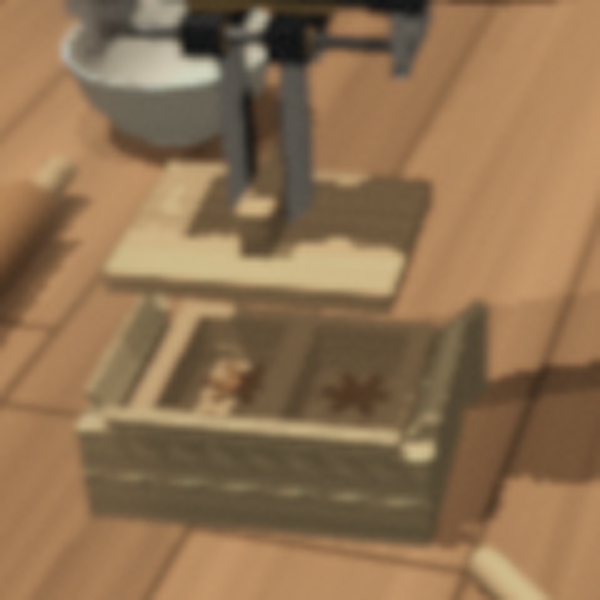

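Aligned over the frame. Descending.

Emit:
jog_arm:
  steps:
    - [0,0.001,0.015,-0.001,0,0.001,0.005]
    - [0,0.001,0.03,-0.001,0,0.001,0.005]
    - [0,0.001,0.04,-0.001,0,0.001,0.005]
    - [0,0.001,0.048,-0.001,0,0.001,0.005]
    - [0,0.001,0.055,-0.001,0,0.001,0.005]
    - [0,0.001,0.062,-0.001,0,0.001,0.005]
    - [0,0.001,0.068,-0.001,0,0.001,0.005]
    - [0,0.001,0.073,-0.001,0,0.001,0.005]
    - [0,0.001,0.076,-0.001,0,0.001,0.005]
    - [0,0.001,0.076,-0.001,0,0.001,0.005]

```text
t: 24.23
tcp_pos: [0.5197, 0.0818, 0.0484]
tcp_rot: [-2.122, -2.317, 0.002]
wrist_force: [-0.6, 0.3, -1.6]
grip_width: 0.189
```

Emit:
jog_arm:
  steps:
    - [0,0,0.0015,0,0,0,0.005]
    - [0,0,0.003,0,0,0,0.005]
    - [0,0,0.004,0,0,0,0.005]
    - [0,0,0.004,0,0,0,0.005]

```text
t: 24.57
tcp_pos: [0.5197, 0.0817, 0.0444]
tcp_rot: [-2.122, -2.317, 0.002]
wrist_force: [0.2, -0.2, -2.0]
grip_width: 0.188
```

```bash
python3 - <<'E'
from h import *
s=read_state();print(s['t'],s['tcp_pos'],s['wrist_force'],s['grip_width'],tof(s['tcp_pos'][:2]))
im=imaging.read_camera("side")[:,:,::-1]; cv2.imwrite("pics/side16.png",im)
cv2.imwrite("pics/c18.png",cv2.resize(im[160:260,230:330],None,fx=5,fy=5,interpolation=cv2.INTER_CUBIC))
E
```

```text
24.5667 [0.51966877 0.08174018 0.04437815] [ 0.21177422 -0.16689482 -1.9612227 ] 0.18767238025885394 [[ 0.00064208 -0.00032016]]
```

View pics/c18.png

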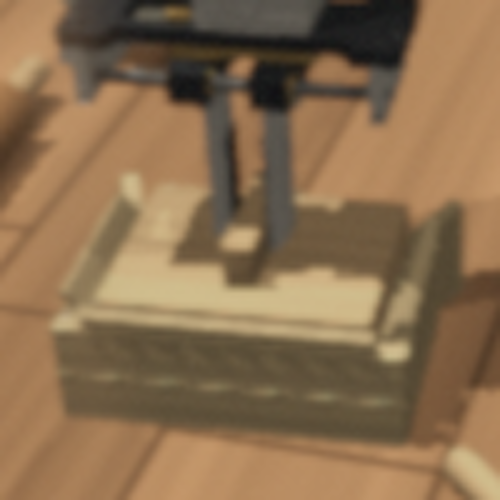

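Emit:
jog_arm:
  steps:
    - [0,0,0.001,0,0,0,0.005]
    - [0,0,0.002,0,0,0,0.005]
    - [0,0,0.002,0,0,0,0.005]

```text
t: 24.87
tcp_pos: [0.5198, 0.0818, 0.0428]
tcp_rot: [2.122, 2.317, -0.001]
wrist_force: [-3.0, -1.4, 5.5]
grip_width: 0.189
```

Contact came at the expected height, so I'll release, retreat upward and check.

Emit:
jog_arm:
  steps:
    - [0,0,0,0,0,0,0.045]
    - [0,0,0,0,0,0,0.045]
    - [0,0,0,0,0,0,0.045]
    - [0,0,0,0,0,0,0.045]
    - [0,0,-0.02,0,0,0,0.045]
    - [0,0,-0.05,0,0,0,0.045]
    - [0,0,-0.09,0,0,0,0.045]
    - [-0.03,0,-0.12,0,0,0,0.045]
    - [-0.07,0,-0.12,0,0,0,0.045]
    - [-0.11,0,-0.12,0,0,0,0.045]
    - [-0.15,0,-0.12,0,0,0,0.045]
    - [-0.18,0,-0.12,0,0,0,0.045]
    - [-0.2,0,-0.12,0,0,0,0.045]
    - [-0.2,0,-0.12,0,0,0,0.045]

```text
t: 26.03
tcp_pos: [0.5371, -0.1223, 0.1627]
tcp_rot: [2.128, 2.31, -0.003]
wrist_force: [0.5, 0.0, -0.3]
grip_width: 0.477
```

```bash
python3 - <<'E'
from h import *
s=read_state();print(s['t'],s['tcp_pos'],s['wrist_force'],s['grip_width'])
for n in("side","top"):
  im=imaging.read_camera(n)[:,:,::-1]; cv2.imwrite(f"pics/{n}17.png",im)
a=cv2.imread("pics/side17.png");b=cv2.imread("pics/top17.png")
f=lambda i:cv2.resize(i,None,fx=5,fy=5,interpolation=cv2.INTER_CUBIC)
cv2.imwrite("pics/c19.png",np.hstack([f(a[175:255,240:320]),f(b[150:230,255:335])]))
E
```

```text
26.0333 [ 0.53714398 -0.12231964  0.16268228] [ 0.47847497  0.03711449 -0.29851612] 0.4768183310920021
```

View pics/c19.png

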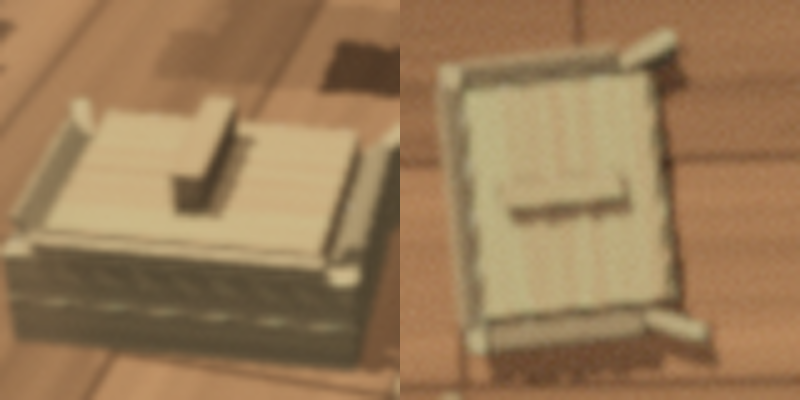

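View pics/top17.png

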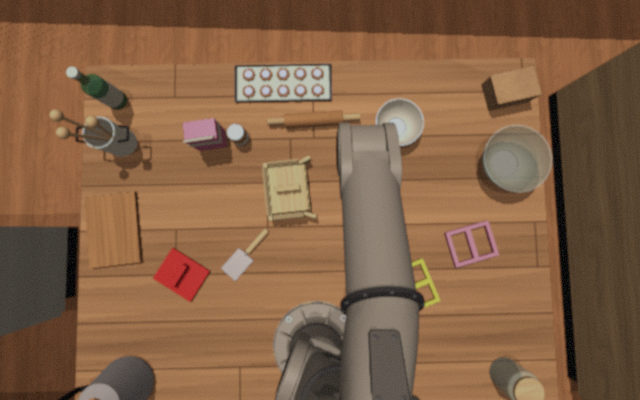

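```bash
python3 - <<'E'
from h import *
rect=np.array([[.075,.06],[.075,-.06],[-.075,-.06],[-.075,.06]])
W=ray("top",crop([(66,92),(250,71),(277,301),(86,320)],5,(255,150)),.068);c,th,r=fit(rect,W);print(c,th,(r*1e3).round(1).tolist(),tof(c))
print(ctrl.sign_off())
E
```

```text
[0.51896224 0.08053572] 0.08770738724830644 [[0.1, 0.7], [1.0, -0.5], [-0.9, -2.4], [-0.2, 2.2]] [[-0.00017213 -0.00145462]]
the job is handed in; nothing more can be done
None
```

The press is together in the fence: block home against the back wall, frame on the block and plate on the frame with its handle up. I let go of all three and handed the job in at about 26 s.

- **Block:** I pushed it square with open fingers, which left it about 25 mm off to one side. I then gripped its rib lightly and dragged it along the worktop without lifting it until it met the back wall (about 7 N). The camera then put it within about 1–2 mm of home and 0.01 rad of square.
- **Frame and plate:** Each was lowered until a light contact force at about the expected height, then released. The last pictures put the frame about 2 mm and the plate about 1.5 mm from the fence origin in plan, and both square to it within about 0.012 rad.
- **Bystanders:** In the last top view everything visible looks where it started. The arm hid the cutter and covered part of the bowl.

**Checks that disagreed:**
- **TCP height:** The reported height was about 30 mm too low; I found this from the side camera and by touching the worktop (about 15 N). My first push passed over the block because of it, and I corrected every later height.
- **Side camera:** It showed the lower edges of the block and fence 1–3 pixels away from the model, so I used the top camera for plan positions.

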